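# Set a stand post square

## Robot

A 6-joint arm with a two-finger parallel gripper is mounted at the origin on the work surface. World frame = base frame: x ahead of the robot, y to its left, z up, the work surface at z = 0. Lengths are in m, angles in degrees, forces in N, time in s.
With the tool pointing down it reaches from about 0.375 to 0.9 m from the base axis. Payload 3.1 kg.
Tool frame: the origin (TCP) lies between the finger pads; the fingertips stand 19 mm ahead of it and the grasp point (between the pads) is the TCP; z points along the fingers, x is the direction in which the jaws open and shut, and the axes are right-handed (so a half turn about z gives the same grasp; the last joint's range is limited). The gripper opens to 87 mm and grips with 3 to 60 N. Pads are 19 mm wide; open, the fingers measure 117 mm over their backs; the gripper's body (75 mm by 190 mm) begins 51 mm behind the grasp point.
Start: joints at [62.252, 30.224, 82.088, -0, 67.689, -10.227], TCP at [0.188, 0.596, 0.242] pointing down, gripper open.
Joint ranges: [-176.69, 176.69], [-43.24, 126.21], [12.49, 139.97], [-82, 262], [0, 151.66], [-163.58, 163.58]. Speed limits (degrees/s): [159.86, 159.86, 180, 180, 180, 180].

## Interface

Orientations are given as a 3x3 rotation matrix whose columns are the frame's x, y, z axes.
In Python, from rig import read_state, capture, camera_info, hand_in, spot_in, silhouettes gives the robot as it stands.
- The arm moves only by the shell command python3 -m jog 'ROWS'. ROWS is text: rows parted by semicolons, each of 7 numbers parted by spaces: the shift along the tool's x, y, z in m, then the turn, a rotation vector about the tool's x, y, z in degrees, then the opening, from 0 (shut) to 1 (fully open). A call has 1 to 8 rows; each row is the pose to reach, as a shift and turn from the pose commanded when the call began, along the tool's axes at that moment; what a row does not reach only later rows make up. A row lasts 1/8 s, in which the tool goes at most 62.5 mm and 10.7 degrees, less where a joint would pass 70% of its speed; a pose out of reach is approached as far as the arm can. A call with a gripper value outside its range is refused whole. The fingers move at their own pace and stop on an object; the grip force is fixed at half the most. Time passes only in rows, so rows that repeat a pose let the fingers close. It gives the time, the measured TCP pose, the force and the opening at its end, in the units of the state.
- read_state(): the state, without advancing time (a new reading comes with each control period).
- capture(name): name is "side" or "top" or "wrist"; returns (picture, depth): 420x560x3 uint8, red, green, blue; 420x560 float32, m along the optical axis (not along the pixel's ray), 0 where there is no reading.
- camera_info(name): a dict with "vfov" (degrees; the focal length in pixels is half the picture's height over the tangent of half this angle, whatever the lens; pixels are square), "cx", "cy" (the principal point, pixels), "dist" ([k1, k2, p1, p2, k3] as OpenCV has them; the pictures are not rectified), "R" (3x3) and "t" (3): a world point X has camera coordinates R X + t; the wrist camera has in their place "tool_from_camera" (4x4, takes a point from camera to tool coordinates, whose origin is the TCP and whose axes are the tool frame's). Camera axes: x right, y down, z forward; pixel columns grow to the right and rows downward; lengths in m; the calibration is good to about 2 mm. A picture is of the moment at which its call begins: read the wrist's pose just before it. camera_info takes no time and is no camera call.
- hand_in(): hands the job in, once; it reports no verdict.
Trained networks look in the newest picture that a camera, given by its name, has taken for a name from the list of things; names that differ only in an ending like _2 or _b are one class to them, and where a whole thing is asked for, a point or a joint stands for the part that bears it (a point fixed in the world has none). Each returns a list of dicts, best first, with "score" (0 to 1); they miss things now and then, are a little off and sometimes report something else, mostly with a low value. They report only what shows in the picture. A call takes as long as a camera call. They do not tell look-alikes from the thing itself.
- spot_in(label, camera): "centre" ([x, y, z] in m, in world coordinates, good to about 4 mm: the middle of the surface that is visible of it).
- silhouettes(label, camera): "region" (420x560 bool, what is visible of it).
The state is a dict: "time_s": time; "joint_positions": joint angles; "qvel": joint speeds; "tau": joint torques, N m; "position": TCP position; "tcp_rot": TCP orientation; "force": force on the tool from outside, world axes, zero at the start; "moment": the same for the moment, N m; "opening": opening from 0.0 (shut) to 1.0 (fully open).
Only numpy, scipy, OpenCV 4.12 (cv2) and the standard library are available. Lean on these libraries where they do the work, as an engineer would, in place of code of your own. Each camera call takes 0.05 s, during which the arm holds its last target.

## Task

Put the lab stand together: slide the square post down into the socket of the grey base until it is fully home, and let go of it. Then take the try square, press it into the corner between the post and the long free part of the base's top until its stock sits flat on the base and its upright edge touches the post, in line with the base, and finish while still gripping it and pressing it against both, so that I can tighten the clamp screw. Leave the carton, the tube rack and the bottle alone.

Things in the scene. Friction and masses are not known exactly. Their poses are not given: they have to be found in the camera images.
- stand_base: Stand base, fixed: grey steel box 240 x 130 x 55 mm (x, y, z), origin at the centre of its underside. Socket in its flat top, 80 mm from the centre towards -x. A steel back plate, 44 mm wide, 4 thick, rises 60 mm above the top along the socket's -x edge, flush with the socket wall. A clamp knob, 34 mm across, sticks out 36 mm from the -y side near the socket, 30 mm up. The rest of the top is free.
- socket (a point): Centre of the socket's mouth, level with the base's top, 55 mm above the bench. Axes as the base: x along it from the socket towards the long free part of the top, z up. Square hole 32 x 32 mm, sides along x and y, 50 mm deep to a flat floor; takes the 30 mm post with 1 mm play each side. The back plate carries its -x wall on 60 mm upwards; the other three sides are open above the top.
- post: The loose stand post: aluminium square tube 30 x 30 mm, 200 mm long, black end caps, about 0.3 to 0.6 kg. It stands on end on the bench. Origin at the centre of its foot, z along it, x and y square to its faces; all four sides are alike.
- post_mid (a point): Centre of the post, half-way along it (100 mm above its foot); axes as the post.
- post_foot (a point): Centre of the post's lower end face; axes as the post. The lowest 8 mm taper to 25 x 25 mm. Fully home, it lies 50 mm below the socket's mouth and the post stands 150 mm above the base's top. Let go, it may lean about 1 deg in its play; the square pressed low on it sets it upright against the back plate.
- square: Try square, an L of metal, 0.2 to 0.35 kg, standing on its stock. Origin at the centre of the stock's underside. Stock (lower leg): aluminium bar 130 mm long (x), 18 wide (y), 32 high (z). Blade: steel strip 24 mm (x) by 3 mm (y), rising at the stock's -x end to 130 mm above the stock's underside, outer edge flush with the stock's end face. Centre of mass about 15 mm from the origin towards -x.
- square_stock (a point): A place to grip the stock, across its 18 mm width, clear of the blade: on the stock's centre line, 16 mm above its underside, 90 mm from the heel and 40 mm from the free end. Axes as the square: x along the stock away from the blade, z up along the blade.
- square_heel (a point): Heel, the outer corner of the L: middle of the lower edge of the stock's -x end face, at (-65, 0, 0) mm in the square. In its final place it lies on the base's top at the middle of the post's +x face, 14 to 16 mm from the socket's centre along the base's x, the stock pointing along the base's +x.
- kit_mid (a point): Bystander: centre of a white and green test-kit carton 90 x 150 x 60 mm.
- rack_mid (a point): Bystander: centre of a steel rack of capped sample tubes 70 x 220 x 97 mm.
- saline_mid (a point): Bystander: centre of an upright clear plastic bottle, 68 mm across, 160 mm tall.
Mind the look-alikes: they are no part of the job. Of the things shaped like the square, the metal one is meant.

How it is judged:
By the outcome, as a careful person would: the job done as asked, in the order asked, and still so for the second after the job is handed in, while the arm keeps its last pose, push and grip.
It also fails if it takes over 70 s, if anything falls off the work surface, if the arm or the gripper's body presses on something with over 40 N, if the wrist force passes 120 N, or if a joint passes its speed limit or range.

## Working session

There is one attempt and no reset: what is moved stays moved. The work goes in short steps, Python scripts to look and compute and a shell command to move; the robot and the scene stay as the last step left them, time stands still between calls to the robot, and variables do not carry over. Pictures are saved under pics/ and viewed, and the job is handed in when it is done.

```bash
mkdir -p pics; ls; cat > h.py <<'E'
import numpy as np, cv2
from rig import *
def K(ci):
    f=210/np.tan(np.radians(ci["vfov"])/2)
    return np.array([[f,0,ci["cx"]],[0,f,ci["cy"]],[0,0,1.]])
def pose(cam,st=None):
    ci=camera_info(cam)
    if cam=="wrist":
        T=np.eye(4);T[:3,:3]=np.array(st["tcp_rot"]);T[:3,3]=st["position"]
        return T@np.array(ci["tool_from_camera"])
    R=np.array(ci["R"]);t=np.array(ci["t"]);T=np.eye(4);T[:3,:3]=R.T;T[:3,3]=-R.T@t
    return T
def cloud(cam,depth,T):
    ci=camera_info(cam)
    v,u=np.mgrid[0:420,0:560]
    p=cv2.undistortPointsIter(np.stack([u.ravel(),v.ravel()],1).astype(float).reshape(-1,1,2),K(ci),np.array(ci["dist"],float),None,None,(3,50,1e-8)).reshape(420,560,2)
    P=np.dstack([p*depth[...,None],depth])
    return P@T[:3,:3].T+T[:3,3]
def proj(cam,X,T):
    ci=camera_info(cam);Ti=np.linalg.inv(T)
    Xc=np.atleast_2d(X)@Ti[:3,:3].T+Ti[:3,3]
    return cv2.projectPoints(Xc,np.zeros(3),np.zeros(3),K(ci),np.array(ci["dist"],float))[0].reshape(-1,2)
def snap(cam,name):
    st=read_state();im,d=capture(cam);cv2.imwrite(f"pics/{name}.png",im[...,::-1])
    T=pose(cam,st);C=cloud(cam,d,T);C[d==0]=np.nan
    np.savez(f"pics/{name}.npz",im=im,d=d,C=C,T=T)
    return im,d,C,T,st
E
python3 - <<'E'
from h import *
for c in ["side","top","wrist"]:
    snap(c,c+"0")
    for l in ["stand_base","post","square"] if c!="wrist" else []:
        for s in spot_in(l,c): print(c,l,np.round(s["centre"],3),round(s["score"],2))
    print(c,np.round(pose(c,read_state()),3).tolist())
E
```

```text
pics
side stand_base [ 0.512 -0.01   0.053] 0.8
side post [0.483 0.292 0.121] 0.72
side square [ 0.458 -0.356  0.034] 0.94
side square [ 0.314 -0.378  0.027] 0.75
side [[0.779, -0.455, 0.432, 0.061], [-0.627, -0.548, 0.554, -0.705], [-0.015, -0.702, -0.712, 0.891], [0.0, 0.0, 0.0, 1.0]]
top stand_base [0.516 0.004 0.054] 0.75
top post [0.483 0.293 0.155] 0.75
top post [0.513 0.002 0.054] 0.69
top square [ 0.312 -0.37   0.032] 0.92
top square [ 0.454 -0.334  0.029] 0.81
top square [ 0.431 -0.514  0.033] 0.6
top [[-0.117, -0.969, 0.217, 0.243], [-0.993, 0.115, -0.023, -0.052], [-0.002, -0.218, -0.976, 1.398], [0.0, 0.0, 0.0, 1.0]]
wrist [[0.301, 0.912, 0.278, 0.113], [0.954, -0.288, -0.087, 0.62], [0.0, 0.291, -0.957, 0.383], [0.0, 0.0, 0.0, 1.0]]
```

View pics/side0.png

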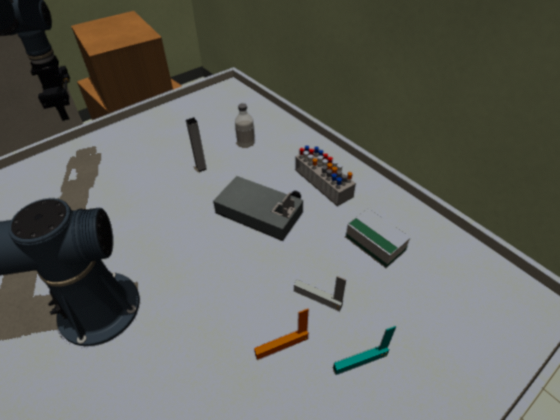

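View pics/top0.png

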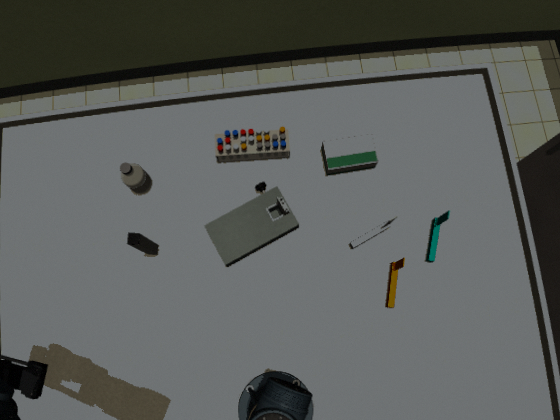

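View pics/wrist0.png

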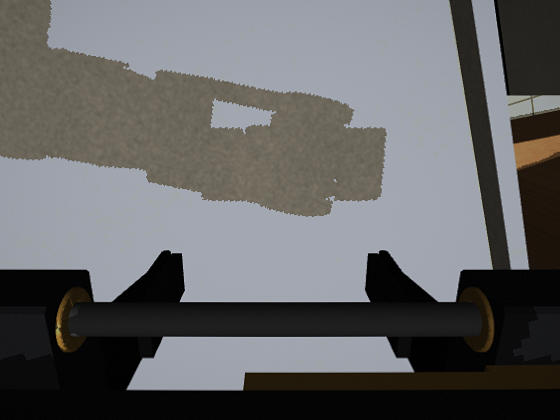

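The side picture shows the base at (258,207), the post at (197,145) and the metal square at (320,292). Orange and teal look-alikes are lower down. In the top view the base is at (252,225) with its socket at (278,208), and the square is at (373,234). Next I'll fit the shapes from the depth clouds.

```bash
python3 - <<'E'
from h import *
def rect(name,cx,cy,r,z0,z1):
    C=np.load(f"pics/{name}.npz")["C"]
    m=(np.hypot(C[...,0]-cx,C[...,1]-cy)<r)&(C[...,2]>z0)&(C[...,2]<z1)
    P=C[m]; 
    (c,s,a)=cv2.minAreaRect((P[:,:2]*1000).astype(np.float32))
    print(name,len(P),np.round(c,1),np.round(s,1),round(a,1),"z",np.round(np.percentile(P[:,2],[2,50,98]),4))
for n in ["top0","side0"]:
    C=np.load(f"pics/{n}.npz")["C"]; 
    m=(np.abs(C[...,0]-.4)<.2)&(np.abs(C[...,1]-.12)<.03)&(C[...,2]<.02);print("table",np.median(C[m][:,2]))
    rect(n,.51,.0,.17,.049,.061)
    rect(n,.483,.29,.06,.19,.21)
    rect(n,.483,.29,.06,.03,.19)
    rect(n,.455,-.34,.1,.024,.04)
    rect(n,.455,-.34,.1,.05,.14)
E
```

```text
table -0.0007526794951868698
top0 3436 [534.2  15.5] [162.  240.5] 22.6 z [0.0498 0.0546 0.0597]
top0 151 [489.2 308.7] [32.2 30.4] 78.6 z [0.1919 0.1988 0.2036]
top0 257 [481.7 301.6] [22.9 41.4] 39.6 z [0.0325 0.1203 0.1877]
top0 267 [ 412.3 -349.3] [112.9 129.9] 23.0 z [0.0256 0.0315 0.0368]
top0 34 [ 476.4 -378.8] [ 4.5 22.2] 20.3 z [0.0507 0.1036 0.1309]
table 0.0016870890634551605
side0 2317 [532.   12.8] [159.5 240.9] 22.3 z [0.0511 0.0569 0.0602]
side0 85 [488.8 304.1] [34.1 29.5] 81.3 z [0.1906 0.2005 0.2037]
side0 433 [482.2 300.3] [26.  44.5] 35.5 z [0.0347 0.1158 0.1877]
side0 388 [ 455.3 -332.4] [ 21.4 130.7] 23.1 z [0.0254 0.0322 0.0366]
side0 208 [ 476.1 -381.1] [ 6.  24.8] 27.6 z [0.0517 0.0948 0.1307]
```

```bash
cat >> h.py <<'E'
from scipy.spatial.transform import Rotation as Ro
def Rd(yaw):
    c,s=np.cos(np.radians(yaw)),np.sin(np.radians(yaw));return np.array([[c,s,0],[s,-c,0],[0,0,-1.]])
def go(p,yaw,R=None):
    st=read_state();R0=np.array(st["tcp_rot"]);d=R0.T@(np.array(p)-st["position"])
    rv=Ro.from_matrix(R0.T@(Rd(yaw) if R is None else R)).as_rotvec(degrees=True)
    n=max(np.linalg.norm(d)/.0625,np.linalg.norm(rv)/10.7)
    print("shift",np.round(d,4),"rv",np.round(rv,2),"minrows",round(n,2),"from",np.round(st["position"],4),"t",st["time_s"])
E
python3 -c "
from h import *
go([.497,.364,.36],-11)"
```

```text
shift [-0.1282  0.3644 -0.1185] rv [1.000e-02 1.000e-02 8.348e+01] minrows 7.8 from [0.1881 0.596  0.2415] t 0.45
```

```bash
python3 -m jog '-0.016 0.045 -0.03 0 0 10.4 1;-0.032 0.091 -0.06 0 0 20.9 1;-0.048 0.137 -0.09 0 0 31.3 1;-0.064 0.182 -0.118 0 0 41.7 1;-0.08 0.228 -0.118 0 0 52.1 1;-0.096 0.273 -0.118 0 0 62.6 1;-0.112 0.319 -0.118 0 0 73 1;-0.128 0.364 -0.118 0 0 83.5 1' && python3 - <<'E'
from h import *
snap("wrist","w_post")
s=spot_in("post","wrist");print([(np.round(a["centre"],3),a["score"]) for a in s])
E
```

```text
time_s: 1.45
position: [0.4979, 0.3632, 0.3597]
tcp_rot: [[0.98, -0.197, 0.0], [-0.197, -0.98, 0.0], [0.0, -0.0, -1.0]]
force: [0.5, -0.5, 0.5]
opening: 1.002
[(array([0.493, 0.32 , 0.184]), 0.85)]
```

View pics/w_post.png

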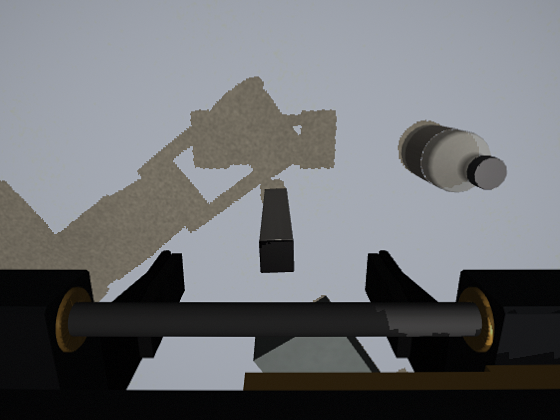

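The wrist picture shows the post's top face around (276,256) and its side face above that, with the bottle at (455,160). Next I'll measure the top face.

```bash
python3 - <<'E'
from h import *
Z=np.load("pics/w_post.npz");C=Z["C"]
print(np.nanmedian(C[20:80,60:180,2]))
v,u=np.mgrid[0:420,0:560]
roi=(v>170)&(v<285)&(u>240)&(u<310)
for z0,z1 in[(.19,.21),(.195,.205)]:
    m=roi&(C[...,2]>z0)&(C[...,2]<z1);P=C[m]
    c,s,a=cv2.minAreaRect((P[:,:2]*1000).astype(np.float32));print(len(P),np.round(c,1),np.round(s,1),a,np.median(P[:,2]),np.round(P[:,:2].mean(0)*1000,1))
mm=roi&(C[...,2]>.02)&(C[...,2]<.19);P=C[mm]
for za in range(20,190,30):
    Q=P[(P[:,2]*1000>za)&(P[:,2]*1000<za+30)]
    if len(Q)>9:
        vx,vy,x0,y0=cv2.fitLine(Q[:,:2].astype(np.float32),cv2.DIST_HUBER,0,.01,.01).ravel();print(za,len(Q),np.degrees(np.arctan2(vy,vx)),x0,y0)
# post model overlay
im=Z["im"].copy()
for name,cen,yaw in[("a",(.489,.306),-11)]:
    Rz=Ro.from_euler("z",yaw,degrees=True).as_matrix()
    for z in(0,.2):
        X=np.array([[sx*.015,sy*.015,z] for sx,sy in((-1,-1),(1,-1),(1,1),(-1,1))])@Rz.T+[*cen,0]
        print(z,np.round(proj("wrist",X,Z["T"]),1).tolist())
g=cv2.cvtColor(im,cv2.COLOR_RGB2GRAY)[160:290,230:330]
cv2.imwrite("pics/crop1.png",cv2.resize(np.clip(g.astype(float)*1.5,0,255).astype(np.uint8),None,fx=4,fy=4,interpolation=cv2.INTER_CUBIC))
E
```

```text
-0.0012774433637414706
1179 [490.7 308.8] [30.6 29.8] 80.63555908203125 0.19847735921124265 [491.  310.5]
1102 [490.7 308.8] [30.6 29.8] 80.63555908203125 0.1985398258246766 [490.8 309.6]
20 140 -9.15101 0.49307868 0.32353574
50 163 -9.2848 0.4917009 0.32371885
80 195 -9.375259 0.49583066 0.32307228
110 246 -9.490172 0.49224004 0.32363436
140 309 -9.049957 0.49326894 0.32340857
170 250 -9.268831 0.49311185 0.3234427
0 [[264.1, 210.2], [285.6, 210.1], [285.7, 189.1], [263.8, 189.3]]
0.2 [[258.3, 276.1], [292.1, 275.9], [292.4, 244.5], [257.6, 244.7]]
```

View pics/crop1.png

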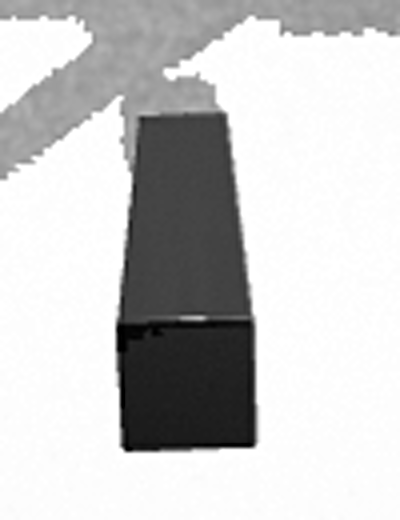

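```bash
python3 -c "
from h import *
go([.578,-.10,.26],22.6)"
```

```text
shift [0.167  0.4366 0.1001] rv [  0.09  -0.13 -34.05] minrows 7.65 from [0.5008 0.3612 0.3593] t 1.55
```

```bash
python3 -m jog '0.021 0.055 0 0 0 -4.3 1;0.042 0.109 0 0 0 -8.5 1;0.063 0.164 0.01 0 0 -12.8 1;0.084 0.218 0.03 0 0 -17 1;0.104 0.273 0.05 0 0 -21.3 1;0.125 0.327 0.07 0 0 -25.5 1;0.146 0.382 0.09 0 0 -29.8 1;0.167 0.437 0.1 0 0 -34 1' && python3 -m jog '0 0 0 0 0 0 1;0 0 0 0 0 0 1' && python3 - <<'E'
from h import *
snap("wrist","w_base")
E
```

```text
time_s: 2.55
position: [0.5766, -0.0975, 0.2585]
tcp_rot: [[0.919, 0.394, -0.001], [0.394, -0.919, 0.001], [-0.001, -0.002, -1.0]]
force: [0.5, 0.3, 0.8]
opening: 0.998
time_s: 2.8
position: [0.5767, -0.0958, 0.2595]
tcp_rot: [[0.921, 0.39, -0.001], [0.39, -0.921, 0.001], [-0.0, -0.001, -1.0]]
force: [-0.3, 0.6, 0.3]
opening: 0.999
```

View pics/w_base.png

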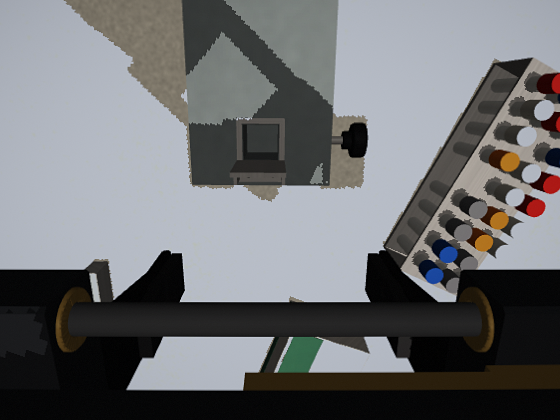

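The wrist picture shows the socket hole at about (262,141), with the back plate just below it at (260,170), the knob at (352,140) and the rack at right.

```bash
python3 - <<'E'
from h import *
Z=np.load("pics/w_base.npz");C=Z["C"];im=Z["im"]
v,u=np.mgrid[0:420,0:560]
m=(v<200)&(u>170)&(u<345)&(abs(C[...,2]-.055)<.004)
P=C[m];print("top z",np.median(P[:,2]),"table",np.nanmedian(C[210:240,220:300,2]))
# side edges on colour/height: per row leftmost/rightmost
L=[];Rr=[]
for r in range(5,112,1):
    w=np.where(m[r])[0]
    L.append(C[r,w[0],:2]);Rr.append(C[r,w[-1],:2])
for E_ in(L,Rr):
    vx,vy,x0,y0=cv2.fitLine(np.array(E_,np.float32),cv2.DIST_HUBER,0,.001,.001).ravel();print("edge yaw",np.degrees(np.arctan2(vy,vx)),x0,y0)
    n=np.array([-vy,vx]);print(" off",n@[x0,y0])
h=(v>100)&(v<175)&(u>230)&(u<290)&(C[...,2]<.045)
print("hole",h.sum(),np.where(h.any(1))[0][[0,-1]],np.where(h.any(0))[0][[0,-1]])
yaw=112.9;ex=np.array([np.cos(np.radians(yaw)),np.sin(np.radians(yaw))]);ey=np.array([-ex[1],ex[0]])
pl=(v>100)&(v<195)&(u>220)&(u<300)&(C[...,2]>.1);Q=C[pl];print("plate",len(Q),np.median(Q[:,2]),"x",np.percentile(Q[:,:2]@ex,[1,50,99]),"y",np.percentile(Q[:,:2]@ey,[1,50,99]))
print("top y rng",np.percentile(P[:,:2]@ey,[.3,99.7]),"x min",np.percentile(P[:,:2]@ex,[.1,1]))
H=C[h];print("hole x",np.percentile(H[:,:2]@ex,[1,99]),"y",np.percentile(H[:,:2]@ey,[1,99]),"z",np.percentile(H[:,2],[1,50]))
cv2.imwrite("pics/crop2.png",cv2.resize(im[95:200,180:345,::-1],None,fx=4.8,fy=4.8,interpolation=cv2.INTER_CUBIC))
E
```

```text
top z 0.05367224609630594 table -0.001426191617561412
edge yaw -67.119545 0.4644578 -0.024725653
 off 0.41829982
edge yaw -67.4511 0.58380353 0.025466476
 off 0.548939
hole 1136 [125 158] [244 277]
plate 487 0.11303758982104095 x [-0.29441689 -0.29105578 -0.29004119] y [-0.50384335 -0.48249455 -0.46112426]
top y rng [-0.54764913 -0.41805373] x min [-0.31392817 -0.3125195 ]
hole x [-0.29045212 -0.2624958 ] y [-0.49831535 -0.46655651] z [0.00184946 0.00392212]
```

View pics/crop2.png

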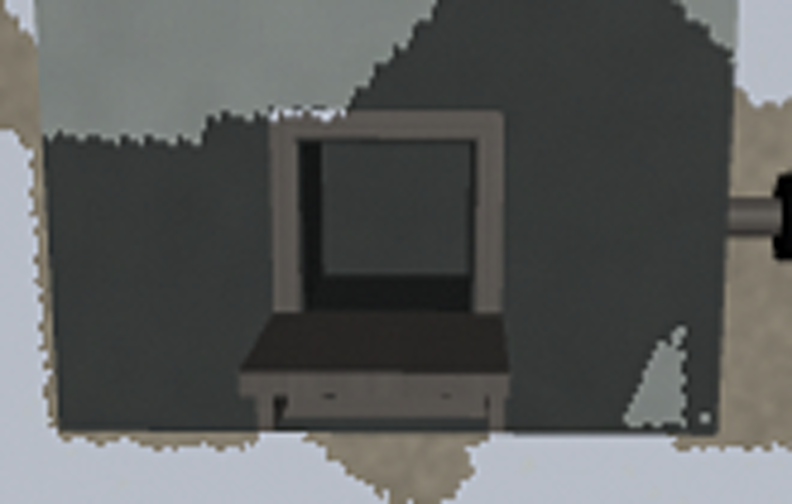

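```bash
python3 - <<'E'
from h import *
Z=np.load("pics/w_base.npz");T=Z["T"];ci=camera_info("wrist")
def ray(u,v,z):
    p=cv2.undistortPointsIter(np.array([[[u,v]]],float),K(ci),np.array(ci["dist"],float),None,None,(3,50,1e-8)).ravel()
    d=T[:3,:3]@[p[0],p[1],1];return T[:3,3]+d*(z-T[2,3])/d[2]
yaw=112.7;ex=np.array([np.cos(np.radians(yaw)),np.sin(np.radians(yaw))]);ey=np.array([-ex[1],ex[0]])
for n,u,v in[("left",242.1,140),("right",278.6,140),("+x",262,123.9),("frameL",236.8,140),("frameR",284.6,140),("frame+x",262,118.0),("end",210,184.8),("end",320,185.2)]:
    X=ray(u,v,.0537);print(n,X[:2]@ex,X[:2]@ey)
for a,b in((-.2735,-.4828),(-.274,-.4825)):print(a*ex+b*ey)
st=read_state();print(st["position"],np.degrees(np.arctan2(st["tcp_rot"][1][0],st["tcp_rot"][0][0])))
E
```

```text
left -0.27074254176795554 -0.4669698222816282
right -0.2705804772586783 -0.5003741856433386
+x -0.2562374662847553 -0.48524562397956417
frameL -0.27076473264048717 -0.4621180531628731
frameR -0.2705522881318422 -0.5058648685167118
frame+x -0.25103818422848084 -0.48526796994408655
end -0.3129035577591172 -0.43572451793194367
end -0.31277037941357544 -0.5399540761425774
[ 0.55094669 -0.06599873]
[ 0.55086288 -0.06657577]
[ 0.57676331 -0.0951093   0.25975286] 23.041218641790202
```

```bash
python3 -c "
from h import *
go([.4907,.3088,.26],-9.3)"
```

```text
shift [ 7.890e-02 -4.054e-01  1.000e-04] rv [-5.000e-02  1.000e-02  3.234e+01] minrows 6.61 from [ 0.5768 -0.0951  0.2598] t 2.85
```

```bash
python3 -m jog '0.01 -0.051 0 0 0 4 1;0.02 -0.101 0 0 0 8.1 1;0.03 -0.152 0 0 0 12.1 1;0.039 -0.203 0 0 0 16.2 1;0.049 -0.253 0 0 0 20.2 1;0.059 -0.304 0 0 0 24.2 1;0.069 -0.355 0 0 0 28.3 1;0.079 -0.405 0 0 0 32.3 1' && python3 -m jog '0 0 0 0 0 0 1;0 0 0 0 0 0 1' && python3 -c "
from h import *
go([.4907,.3088,.165],-9.3)"
```

```text
time_s: 3.85
position: [0.4895, 0.3106, 0.2604]
tcp_rot: [[0.987, -0.161, 0.001], [-0.161, -0.987, 0.001], [0.001, -0.001, -1.0]]
force: [0.3, -0.1, -0.2]
opening: 1.002
time_s: 4.1
position: [0.4905, 0.308, 0.2599]
tcp_rot: [[0.987, -0.159, 0.0], [-0.159, -0.987, -0.0], [0.0, 0.0, -1.0]]
force: [0.4, 0.2, -0.6]
opening: 1.0
shift [ 0.0001 -0.0009  0.0949] rv [ 0.03 -0.01  0.17] minrows 1.52 from [0.4905 0.308  0.2599] t 4.1
```

```bash
python3 -m jog '0 -0.001 0.03 0 0 0 1;0 -0.001 0.065 0 0 0 1;0 -0.001 0.095 0 0 0 1;0 -0.001 0.095 0 0 0 1;0 -0.001 0.095 0 0 0 0.6;0 -0.001 0.095 0 0 0 0.4;0 -0.001 0.095 0 0 0 0.3;0 -0.001 0.095 0 0 0 0' && python3 -m jog '0 0 0 0 0 0 0;0 0 0 0 0 0 0;0 0 0 0 0 0 0;0 0 0 0 0 0 0'
```

```text
time_s: 5.1
position: [0.4921, 0.3083, 0.1652]
tcp_rot: [[0.987, -0.162, 0.001], [-0.162, -0.987, 0.0], [0.001, -0.001, -1.0]]
force: [-0.1, 0.3, 0.4]
opening: 0.63
time_s: 5.6
position: [0.4918, 0.3082, 0.1644]
tcp_rot: [[0.987, -0.162, -0.0], [-0.162, -0.987, -0.0], [-0.0, 0.0, -1.0]]
force: [0.8, 0.7, -0.4]
opening: 0.342
```

```bash
python3 -m jog '0 0 -0.02 0 0 0 0;0 0 -0.05 0 0 0 0;0 0 -0.09 0 0 0 0;0 0 -0.14 0 0 0 0;0 0 -0.14 0 0 0 0' && python3 - <<'E'
from h import *
im,d,C,T,st=snap("wrist","w_g")
go([.5513,-.0653,.31],22.7)
E
```

```text
time_s: 6.22
position: [0.4941, 0.3091, 0.3082]
tcp_rot: [[0.987, -0.162, 0.009], [-0.162, -0.987, 0.003], [0.008, -0.005, -1.0]]
force: [0.2, 0.7, -4.3]
opening: 0.346
shift [ 0.1188  0.3591 -0.0048] rv [-3.000e-02 -1.500e-01 -3.202e+01] minrows 6.05 from [0.4922 0.3083 0.3054] t 6.275
```

View pics/w_g.png

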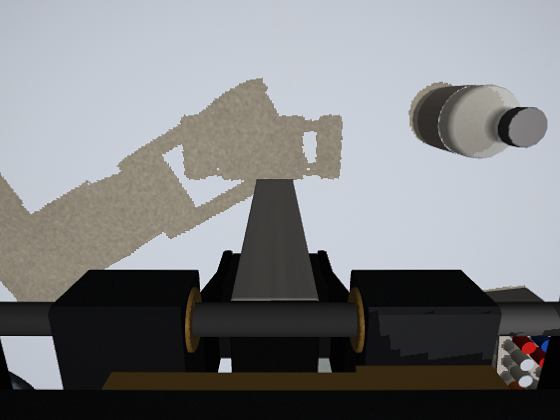

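The post is held, with its front face running from row 180 (foot) to row 300. Next I'll measure it in the tool frame.

```bash
cat >> h.py <<'E'
def heldpost(name):
    Z=np.load(f"pics/{name}.npz");C=Z["C"];T=Z["T"]@np.linalg.inv(np.array(camera_info("wrist")["tool_from_camera"]))
    X=(C-T[:3,3])@T[:3,:3]
    v,u=np.mgrid[0:420,0:560]
    m=(v>150)&(v<300)&(abs(X[...,0])<.03)&(abs(X[...,1]+.015)<.012)&(X[...,2]>0.02)&(X[...,2]<.17)
    for a in np.arange(.02,.17,.02):
        k=m&(X[...,2]>a)&(X[...,2]<a+.02);P=X[k]
        if len(P)>20:
            f=np.polyfit(P[:,0],P[:,1],1)
            print(round(a+.01,3),len(P),"x",np.round(np.percentile(P[:,0],[1,99])*1000,1),"xmid",round(np.percentile(P[:,0],[1,99]).mean()*1000,2),"yface",round(np.median(P[:,1])*1000,2),"yaw",round(np.degrees(np.arctan(f[0])),2))
    print("maxz",np.nanpercentile(X[m][:,2],99.5))
E
python3 -c "
from h import *
heldpost('w_g')"
```

```text
0.03 908 x [-14.5  18.6] xmid 2.05 yface -15.11 yaw 0.0
0.05 649 x [-12.5  16.3] xmid 1.94 yface -15.15 yaw -0.07
0.07 499 x [-12.4  16.4] xmid 1.96 yface -15.14 yaw 0.07
0.09 379 x [-12.4  16.3] xmid 1.94 yface -15.16 yaw -0.1
0.11 312 x [-12.6  16.3] xmid 1.84 yface -15.19 yaw -0.21
0.13 254 x [-12.5  16.3] xmid 1.91 yface -15.21 yaw -0.02
0.15 193 x [-13.   16.3] xmid 1.64 yface -15.2 yaw -0.17
maxz 0.1578736614958224
```

```bash
python3 -m jog '0.013 0.04 0 0 0 -4 0;0.028 0.085 0 0 0 -8 0;0.043 0.13 -0.002 0 0 -12 0;0.058 0.175 -0.004 0 0 -16 0;0.073 0.22 -0.005 0 0 -20 0;0.088 0.265 -0.005 0 0 -24 0;0.103 0.312 -0.005 0 0 -28 0;0.117 0.359 -0.005 0 0 -32 0' && python3 -m jog '0 0 0 0 0 0 0;0 0 0 0 0 0 0;0 0 0 0 0 0 0' && python3 - <<'E'
from h import *
snap("wrist","w_h");heldpost("w_h")
go([.5495,-.0660,.30],22.7)
E
```

```text
time_s: 7.28
position: [0.5475, -0.0661, 0.3063]
tcp_rot: [[0.922, 0.388, -0.006], [0.388, -0.922, 0.002], [-0.005, -0.004, -1.0]]
force: [0.4, -0.0, -3.6]
opening: 0.347
time_s: 7.65
position: [0.5482, -0.0637, 0.3083]
tcp_rot: [[0.922, 0.387, -0.003], [0.387, -0.922, 0.001], [-0.002, -0.002, -1.0]]
force: [-0.4, 0.6, -4.0]
opening: 0.344
0.03 894 x [-14.4  18.4] xmid 1.96 yface -14.03 yaw 0.05
0.05 657 x [-12.7  16.1] xmid 1.73 yface -14.07 yaw 0.04
0.07 498 x [-12.8  16.2] xmid 1.69 yface -14.06 yaw -0.06
0.09 384 x [-12.8  16.1] xmid 1.68 yface -14.07 yaw -0.05
0.11 306 x [-12.7  16.1] xmid 1.67 yface -14.07 yaw -0.1
0.13 252 x [-12.6  16. ] xmid 1.69 yface -14.11 yaw -0.08
0.15 204 x [-13.2  16. ] xmid 1.42 yface -14.07 yaw -0.18
maxz 0.15795509138455724
shift [0.     0.0025 0.0087] rv [-0.08  0.08  0.07] minrows 0.15 from [ 0.5485 -0.0637  0.3087] t 7.7
```

View pics/w_h.png

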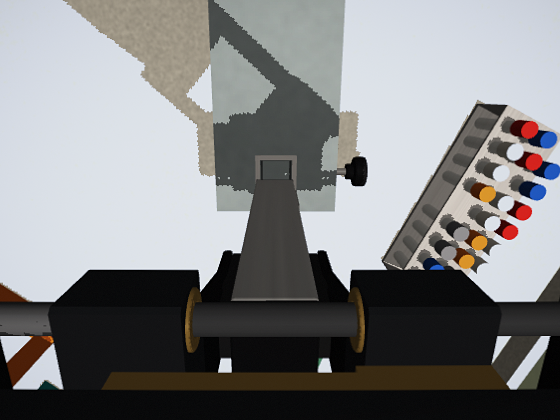

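The picture shows the post foot's edge at row 181 and the socket frame at rows 156–180, columns 256–297. I'll measure the socket and post in this same picture so the calibration bias cancels.

```bash
python3 - <<'E'
from h import *
Z=np.load("pics/w_h.npz");C=Z["C"];im=Z["im"]
TC=np.array(camera_info("wrist")["tool_from_camera"]);T=Z["T"]@np.linalg.inv(TC)
X=(C-T[:3,3])@T[:3,:3]
v,u=np.mgrid[0:420,0:560]
zt=np.nanmedian(X[20:120,250:320,2]);print("top tool z",zt,"table",np.nanmedian(X[230:260,100:160,2]))
m=(v<212)&(u>190)&(u<350)&(abs(X[...,2]-zt)<.004)
L=[];R=[]
for r in range(3,150):
    w=np.where(m[r])[0];L.append((X[r,w[0],1],X[r,w[0],0]));R.append((X[r,w[-1],1],X[r,w[-1],0]))
ls=[]
for E_ in(L,R):
    vx,vy,x0,y0=cv2.fitLine(np.array(E_,np.float32),cv2.DIST_HUBER,0,.001,.001).ravel();k=vy/vx;ls.append((k,y0-k*x0));print("edge slope deg",np.degrees(np.arctan(k)),"x at y=0",y0-k*x0)
e=[]
for c in list(range(222,245))+list(range(305,333)):
    w=np.where(m[:,c])[0];e.append((X[w[-1],c,0],X[w[-1],c,1]))
vx,vy,x0,y0=cv2.fitLine(np.array(e,np.float32),cv2.DIST_HUBER,0,.001,.001).ravel();print("end: y at x=0",y0-vy/vx*x0,np.degrees(np.arctan(vy/vx)))
cv2.imwrite("pics/crop3.png",cv2.resize(im[140:220,200:360,::-1],None,fx=5,fy=5,interpolation=cv2.INTER_CUBIC))
E
```

```text
top tool z 0.2548424003469982 table 0.30987762379119294
edge slope deg -0.001293755 x at y=0 -0.061406467
edge slope deg -0.2653908 x at y=0 0.067440934
end: y at x=0 0.042170383 0.26299807
```

View pics/crop3.png

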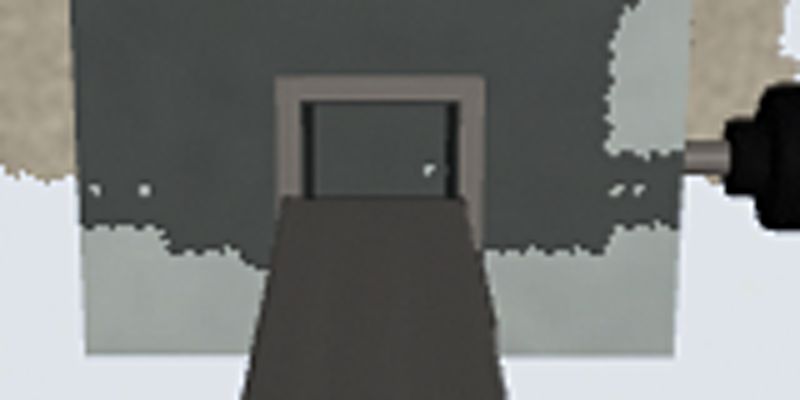

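```bash
python3 - <<'E'
from h import *
ci=camera_info("wrist");TC=np.array(ci["tool_from_camera"])
def ray(u,v,z):
    p=cv2.undistortPointsIter(np.array([[[u,v]]],float),K(ci),np.array(ci["dist"],float),None,None,(3,50,1e-8)).ravel()
    d=TC[:3,:3]@[p[0],p[1],1];return (TC[:3,3]+d*(z-TC[2,3])/d[2])*1000
for n,c,r in[("holeL",302,150),("holeR",459,150),("frL",275.5,150),("frR",485,150),("hole+x",380,100),("fr+x",380,74.5),("endL",100,355),("endR",650,356),("baseL",74,100),("baseR",690,100)]:
    print(n,np.round(ray(200+c/5-.4,140+r/5-.4,.2548),2))
for n,c,r in [("footL",282,198),("footR",467,198)]:print(n,np.round(ray(200+c/5-.4,140+r/5-.4,.157),2))
E
```

```text
holeL [-13.66  -3.2  254.8 ]
holeR [ 19.87  -3.22 254.8 ]
frL [-19.32  -3.2  254.8 ]
frR [ 25.42  -3.22 254.8 ]
hole+x [  2.98 -13.94 254.8 ]
fr+x [  2.98 -19.35 254.8 ]
endL [-58.74  42.62 254.8 ]
endR [ 62.66  42.8  254.8 ]
baseL [-61.89 -13.94 254.8 ]
baseR [ 68.71 -13.99 254.8 ]
footL [-13.22 -14.06 157.  ]
footR [ 16.77 -14.07 157.  ]
```

```bash
python3 -m jog '0.0013 0.0012 0 0 0 0 0;0.0013 0.0012 0.03 0 0 0 0;0.0013 0.0012 0.06 0 0 0 0;0.0013 0.0012 0.08 0 0 0 0;0.0013 0.0012 0.085 0 0 0 0;0.0013 0.0012 0.085 0 0 0 0' && python3 - <<'E'
from h import *
snap("wrist","w_i")
im=np.load("pics/w_i.npz")["im"]
cv2.imwrite("pics/crop4.png",cv2.resize(im[130:270,190:360,::-1],None,fx=4,fy=4,interpolation=cv2.INTER_CUBIC))
E
```

```text
time_s: 8.45
position: [0.5512, -0.0655, 0.2249]
tcp_rot: [[0.922, 0.386, 0.001], [0.386, -0.922, -0.0], [0.0, 0.0, -1.0]]
force: [0.1, -0.6, -4.5]
opening: 0.344
```

View pics/crop4.png

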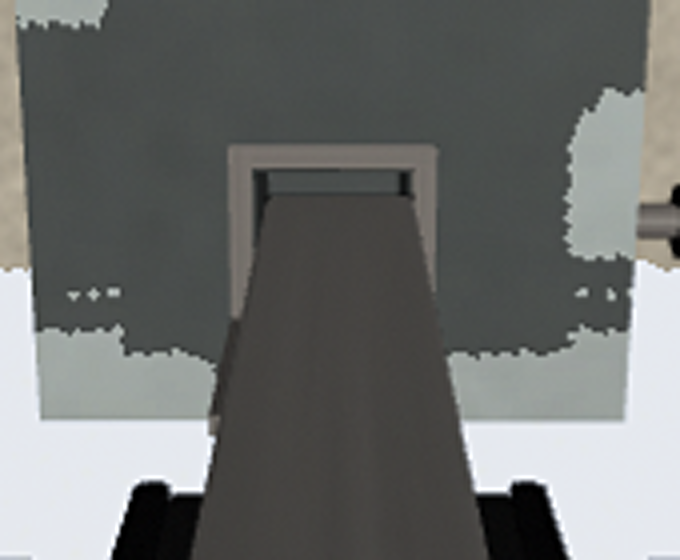

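```bash
python3 - <<'E'
from h import *
ci=camera_info("wrist");TC=np.array(ci["tool_from_camera"]);print(np.round(TC,4).tolist())
def ray(u,v,z):
    p=cv2.undistortPointsIter(np.array([[[u,v]]],float),K(ci),np.array(ci["dist"],float),None,None,(3,50,1e-8)).ravel()
    d=TC[:3,:3]@[p[0],p[1],1];return (TC[:3,3]+d*(z-TC[2,3])/d[2])*1000
Z=np.load("pics/w_i.npz");C=Z["C"]
T=Z["T"]@np.linalg.inv(TC);X=(C-T[:3,3])@T[:3,:3]
zt=np.nanmedian(X[100:150,230:320,2]);print(zt,T[:3,3])
for n,c,r in[("holeL",252,180),("holeR",413,180),("frL",228.5,200),("frR",437,200),("hole+x",330,168),("fr+x",330,145),("end",100,420),("end",560,420),("baseL",26,180),("baseR",641,180)]:
    print(n,np.round(ray(190+c/4-.4,130+r/4-.4,zt),2))
for n,c,r in [("footL",268,195),("footR",411,195)]:print(n,np.round(ray(190+c/4-.4,130+r/4-.4,.157),2))
heldpost("w_i")
E
```

```text
[[1.0, 0.0003, 0.0002, 0.0016], [-0.0004, 0.9567, 0.2911, -0.0792], [-0.0001, -0.2911, 0.9567, -0.1419], [0.0, 0.0, 0.0, 1.0]]
0.17122112814091756 [ 0.55124215 -0.0654629   0.224899  ]
holeL [-16.75 -14.94 171.22]
holeR [ 17.31 -14.95 171.22]
frL [-21.82 -10.62 171.22]
frR [ 22.47 -10.64 171.22]
hole+x [ -0.25 -17.52 171.22]
fr+x [ -0.24 -22.42 171.22]
end [-51.41  39.24 171.22]
end [ 50.75  39.21 171.22]
baseL [-64.6  -14.94 171.22]
baseR [ 65.57 -14.99 171.22]
footL [-12.73 -14.77 157.  ]
footR [ 16.23 -14.78 157.  ]
0.03 900 x [-15.8  18.9] xmid 1.55 yface -14.29 yaw -0.21
0.05 660 x [-12.7  16.1] xmid 1.7 yface -14.39 yaw 0.02
0.07 501 x [-12.6  16.1] xmid 1.73 yface -14.46 yaw -0.08
0.09 393 x [-12.8  16. ] xmid 1.62 yface -14.53 yaw -0.05
0.11 303 x [-12.6  16.1] xmid 1.76 yface -14.6 yaw 0.07
0.13 246 x [-12.7  16.1] xmid 1.69 yface -14.69 yaw -0.11
0.15 177 x [-12.7  16. ] xmid 1.67 yface -14.73 yaw 0.12
0.17 77 x [-29.9  29.9] xmid -0.01 yface -20.83 yaw -1.44
maxz 0.16987460582397174
```

```bash
python3 -m jog '-0.0013 -0.0012 0 0 0 0 0;-0.0013 -0.0012 0 0 0 0 0;-0.0013 -0.0012 0 0 0 0 0;-0.0013 -0.0012 0 0 0 0 0' && python3 - <<'E'
from h import *
snap("wrist","w_j");heldpost("w_j")
im=np.load("pics/w_j.npz")["im"]
cv2.imwrite("pics/crop5.png",cv2.resize(im[130:270,190:360,::-1],None,fx=4,fy=4,interpolation=cv2.INTER_CUBIC))
Z=np.load("pics/w_j.npz");C=Z["C"];print(Z["T"][:3,3])
E
```

```text
time_s: 9.0
position: [0.5493, -0.0651, 0.2248]
tcp_rot: [[0.923, 0.386, 0.0], [0.386, -0.923, -0.0], [0.0, 0.0, -1.0]]
force: [-0.9, 0.2, -3.7]
opening: 0.349
0.03 903 x [-13.3  19.4] xmid 3.06 yface -14.29 yaw 0.25
0.05 655 x [-12.7  16.1] xmid 1.73 yface -14.39 yaw 0.05
0.07 502 x [-12.6  16.1] xmid 1.77 yface -14.46 yaw 0.06
0.09 397 x [-12.7  16.1] xmid 1.71 yface -14.53 yaw -0.03
0.11 301 x [-12.6  16.1] xmid 1.78 yface -14.58 yaw -0.0
0.13 252 x [-12.7  16.1] xmid 1.68 yface -14.69 yaw 0.06
0.15 172 x [-12.7  16.1] xmid 1.73 yface -14.76 yaw 0.07
0.17 120 x [-29.5  29.2] xmid -0.18 yface -18.34 yaw -1.42
maxz 0.16994317414765828
[0.52015335 0.00862836 0.36659202]
```

View pics/crop5.png

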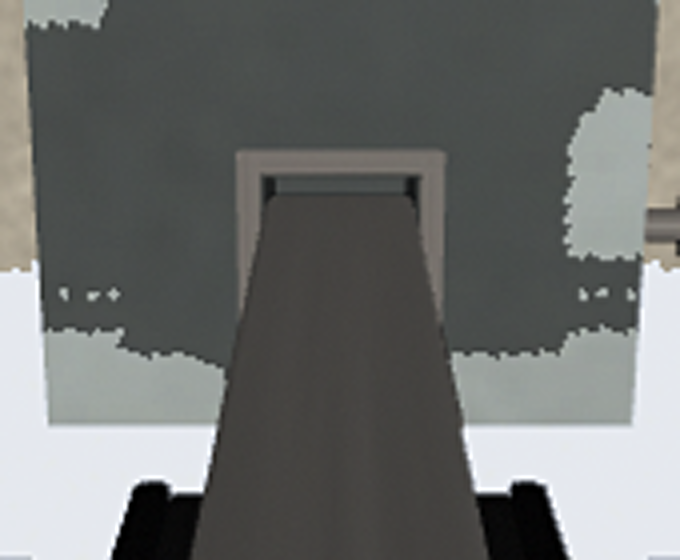

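Post and socket are now centred to within about 0.5 mm: the hole's middle is at crop column 341 and the foot's at 340. I'll descend.

```bash
python3 -m jog '0 -0.0003 0.008 0 0 0 0;0 -0.0003 0.014 0 0 0 0;0 -0.0003 0.02 0 0 0 0;0 -0.0003 0.02 0 0 0 0' && python3 -m jog '0 0 0.008 0 0 0 0;0 0 0.016 0 0 0 0;0 0 0.024 0 0 0 0;0 0 0.024 0 0 0 0'
```

```text
time_s: 9.55
position: [0.5488, -0.0648, 0.2038]
tcp_rot: [[0.923, 0.386, -0.001], [0.386, -0.923, 0.0], [-0.001, -0.001, -1.0]]
force: [0.1, 0.2, -4.6]
opening: 0.345
time_s: 10.05
position: [0.5487, -0.0648, 0.1797]
tcp_rot: [[0.923, 0.386, -0.001], [0.386, -0.923, 0.0], [-0.001, -0.001, -1.0]]
force: [0.3, 0.4, -3.9]
opening: 0.347
```

```bash
python3 -m jog '0 0 0.004 0 0 0 0;0 0 0.008 0 0 0 0;0 0 0.010 0 0 0 0;0 0 0.010 0 0 0 0' && python3 -m jog '0 0 0.002 0 0 0 0;0 0 0.002 0 0 0 0;0 0 0.002 0 0 0 0'
```

```text
time_s: 10.55
position: [0.549, -0.0647, 0.1704]
tcp_rot: [[0.923, 0.386, -0.0], [0.386, -0.923, 0.0], [-0.0, -0.0, -1.0]]
force: [0.3, -0.8, -4.5]
opening: 0.342
time_s: 10.92
position: [0.5493, -0.0648, 0.1691]
tcp_rot: [[0.923, 0.386, 0.001], [0.386, -0.923, -0.0], [0.001, 0.001, -1.0]]
force: [-0.1, -0.4, 2.2]
opening: 0.342
```

```bash
python3 -m jog '0 0 0.002 0 0 0 0;0 0 0.002 0 0 0 0' && python3 -m jog '0 0 -0.001 0 0 0 0.5;0 0 -0.001 0 0 0 0.7;0 0 -0.001 0 0 0 1;0 0 -0.001 0 0 0 1;0 0 -0.001 0 0 0 1;0 0 -0.001 0 0 0 1'
```

```text
time_s: 11.18
position: [0.5494, -0.0648, 0.169]
tcp_rot: [[0.923, 0.386, 0.001], [0.386, -0.923, -0.001], [0.001, 0.001, -1.0]]
force: [-3.9, 0.7, 14.4]
opening: 0.344
time_s: 11.92
position: [0.549, -0.0647, 0.1674]
tcp_rot: [[0.923, 0.386, -0.0], [0.386, -0.923, 0.0], [-0.0, -0.0, -1.0]]
force: [0.2, -0.2, -0.9]
opening: 0.934
```

```bash
python3 -m jog '0 0 -0.03 0 0 0 1;0 0 -0.08 0 0 0 1;0 0 -0.13 0 0 0 1;0 0 -0.13 0 0 0 1' && python3 - <<'E'
from h import *
ex=np.array([-.3859,.9225]);ey=np.array([-.9225,-.3859])
for c in("top","side"):
    im,d,C,T,st=snap(c,c+"1")
    for lo,hi in((.19,.22),):
        m=(np.hypot(C[...,0]-.55,C[...,1]+.065)<.05)&(C[...,2]>lo)&(C[...,2]<hi);P=C[m]
        if len(P):print(c,len(P),np.round(P.mean(0),4),np.percentile(P[:,2],[5,50,95]))
im,d,C,T,st=snap("wrist","w_k")
# look at square from a pose with square at tool -y of TCP
go([.452+.385*.05,-.335-.923*.05,.26],22.9)
go([.452,-.335,.26],22.9)
E
```

```text
time_s: 12.42
position: [0.5516, -0.0655, 0.3021]
tcp_rot: [[0.923, 0.386, 0.01], [0.386, -0.923, -0.003], [0.008, 0.007, -1.0]]
force: [0.6, 0.1, 0.3]
opening: 0.999
side 136 [ 0.5477 -0.0697  0.2031] [0.19265711 0.20526493 0.20873312]
shift [-0.193   0.2626  0.0366] rv [-0.08  0.09 -0.22] minrows 5.25 from [ 0.5482 -0.0645  0.2966] t 12.575
shift [-0.193   0.2126  0.0366] rv [-0.08  0.09 -0.22] minrows 4.63 from [ 0.5482 -0.0645  0.2966] t 12.575
```

View pics/w_k.png

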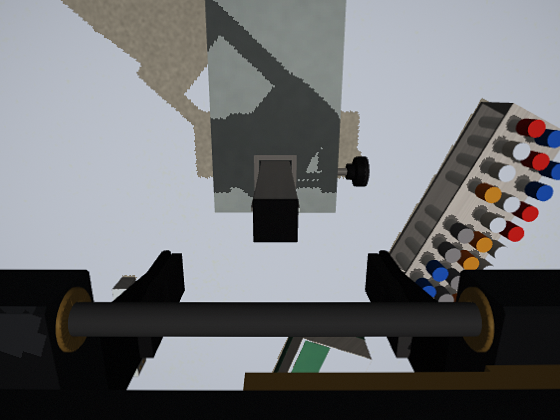

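View pics/side1.png

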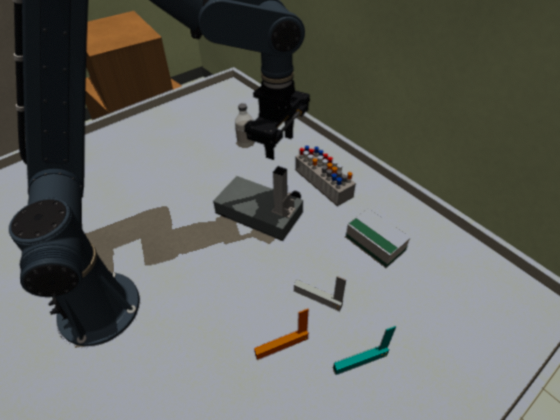

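The post stands in the socket, with its top face at (275,220) in the wrist picture and top height about 0.205 m as expected. On to the square.

```bash
python3 -m jog '-0.028 0.038 0 0 0 0 1;-0.055 0.075 0 0 0 0 1;-0.083 0.113 0.01 0 0 0 1;-0.11 0.15 0.02 0 0 0 1;-0.138 0.188 0.03 0 0 0 1;-0.165 0.225 0.036 0 0 0 1;-0.193 0.263 0.036 0 0 0 1;-0.193 0.263 0.036 0 0 0 1' && python3 -m jog '0 0 0 0 0 0 1;0 0 0 0 0 0 1' && python3 - <<'E'
from h import *
im,d,C,T,st=snap("wrist","w_s")
s=silhouettes("square","wrist");print([(a["score"],a["region"].sum(),np.argwhere(a["region"]).mean(0)) for a in s])
m=(np.hypot(C[...,0]-.455,C[...,1]+.335)<.09)&(abs(C[...,2]-.031)<.005)
P=C[m];c,sz,a=cv2.minAreaRect((P[:,:2]*1000).astype(np.float32));print(np.round(c,1),np.round(sz,1),a,np.median(P[:,2]))
m=(np.hypot(C[...,0]-.455,C[...,1]+.335)<.09)&(C[...,2]>.05);P=C[m]
c,sz,a=cv2.minAreaRect((P[:,:2]*1000).astype(np.float32));print("blade",np.round(c,1),np.round(sz,1),a,np.percentile(P[:,2],[50,99]))
print(np.array(st["position"]),np.degrees(np.arctan2(st["tcp_rot"][1][0],st["tcp_rot"][0][0])))
E
```

```text
time_s: 13.58
position: [0.4707, -0.3846, 0.259]
tcp_rot: [[0.924, 0.381, -0.003], [0.381, -0.924, 0.002], [-0.002, -0.003, -1.0]]
force: [0.3, 0.5, 0.5]
opening: 1.0
time_s: 13.82
position: [0.4724, -0.3802, 0.2608]
tcp_rot: [[0.922, 0.387, -0.001], [0.387, -0.922, 0.002], [-0.0, -0.002, -1.0]]
force: [0.1, 0.6, -0.3]
opening: 0.997
[(0.86, np.int64(3120), array([282.32948718, 186.78429487])), (0.83, np.int64(4716), array([112.38888889, 120.36959288])), (0.7, np.int64(2835), array([124.14779541, 277.93686067]))]
[ 457.  -331.1] [ 18.1 130.5] 23.12744140625 0.030599691505818483
blade [ 470.6 -368.2] [143.4  51.5] 22.742443084716797 [0.3307225 0.3502274]
[ 0.47238807 -0.38022435  0.26076342] 22.754174224277342
```

View pics/w_s.png

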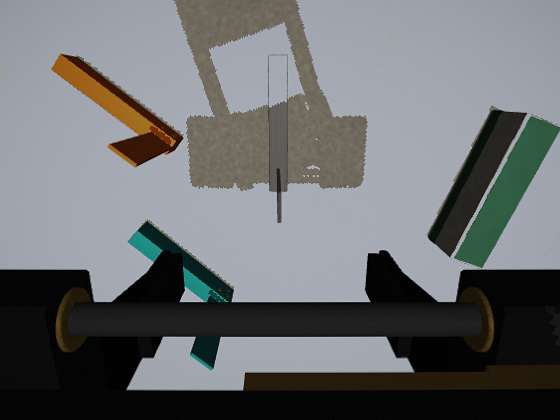

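The metal square's stock runs along column 278 from row 55 to row 190, with its blade at (279,195). Orange is at the left and teal at the lower left. I'll check clearance for the gripper body.

```bash
python3 - <<'E'
from h import *
g=np.array([.4456,-.3088]);R=Rd(23.1)
for n in("w_s","side1","top1","side0"):
    C=np.load(f"pics/{n}.npz")["C"];Q=(C[...,:2]-g)@R[:2,:2]
    m=(abs(Q[...,0])<.13)&(abs(Q[...,0])>.018)&(abs(Q[...,1])<.09)&(C[...,2]>.012)&(C[...,2]<.14)
    for x0 in np.arange(-.13,.13,.02):
        k=m&(Q[...,0]>=x0)&(Q[...,0]<x0+.02)
        if k.sum()>5:print(n,round(x0,2),k.sum(),"y",np.round([Q[k][:,1].min(),Q[k][:,1].max()],3),"zmax",C[k][:,2].max().round(3))
go([.4456,-.3088,.16],23.1)
E
```

```text
w_s -0.13 1118 y [0.013 0.051] zmax 0.131
w_s -0.11 709 y [0.028 0.051] zmax 0.131
side1 -0.13 271 y [0.016 0.051] zmax 0.132
side1 -0.11 51 y [0.041 0.048] zmax 0.131
top1 -0.13 100 y [0.012 0.041] zmax 0.131
top1 -0.11 45 y [0.027 0.044] zmax 0.135
side0 -0.13 270 y [0.015 0.051] zmax 0.133
side0 -0.11 54 y [0.041 0.049] zmax 0.13
shift [ 0.0028 -0.0765  0.1014] rv [-0.05  0.01 -0.33] minrows 2.03 from [ 0.4727 -0.3805  0.2614] t 13.925
```

```bash
python3 - <<'E'
from h import *
g=np.array([.4425,-.3014]);R=Rd(23.1)
for n in("w_s","side0"):
    C=np.load(f"pics/{n}.npz")["C"];Q=(C[...,:2]-g)@R[:2,:2]
    m=(Q[...,0]>-.13)&(Q[...,0]<-.05)&(abs(Q[...,1])<.09)&(C[...,2]>.05)&(C[...,2]<.14)
    P=Q[m];i=P[:,0].argmax();print(n,P[i],"min y",P[:,1].min(), "closest to corner",np.hypot(np.maximum(-.095-P[:,0],0),np.maximum(P[:,1]-.0375,0)).min())
go([.4425,-.3014,.16],23.1)
E
```

```text
w_s [-0.10273398  0.05197712] min y 0.037042084097021755 closest to corner 0.015880871730589333
side0 [-0.10440745  0.05292974] min y 0.03657921516454541 closest to corner 0.01772117685846477
shift [ 0.0028 -0.0845  0.1014] rv [-0.05  0.01 -0.33] minrows 2.11 from [ 0.4727 -0.3805  0.2614] t 13.925
```

```bash
python3 -m jog '0.001 -0.03 0.03 0 0 0 1;0.002 -0.06 0.06 0 0 0 1;0.003 -0.085 0.09 0 0 -0.3 1;0.003 -0.085 0.1 0 0 -0.3 1;0.003 -0.085 0.1 0 0 -0.3 1;0.003 -0.085 0.1 0 0 -0.3 1' && python3 -c "
from h import *
snap('wrist','w_t')
go([.4425,-.3014,.025],23.1)"
```

```text
time_s: 14.68
position: [0.4438, -0.3041, 0.1628]
tcp_rot: [[0.921, 0.39, 0.003], [0.39, -0.921, -0.003], [0.001, 0.004, -1.0]]
force: [-0.2, -0.3, 1.6]
opening: 1.001
shift [-0.0002 -0.0033  0.1377] rv [ 0.2  -0.07 -0.15] minrows 2.2 from [ 0.4436 -0.304   0.1627] t 14.725
```

View pics/w_t.png

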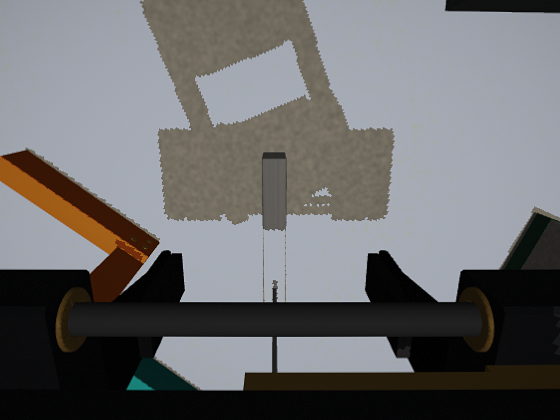

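```bash
python3 -m jog '0 -0.003 0.03 0 0 0 1;0 -0.003 0.07 0 0 0 1;0 -0.003 0.1 0 0 0 1;0 -0.003 0.12 0 0 0 1;0 -0.003 0.12 0 0 0 1;0 -0.003 0.12 0 0 0 1' && python3 -c "
from h import *
go([.4425,-.3014,.025],23.1)"
```

```text
time_s: 15.48
position: [0.442, -0.3006, 0.0425]
tcp_rot: [[0.921, 0.39, 0.002], [0.39, -0.921, -0.002], [0.001, 0.002, -1.0]]
force: [0.3, -0.1, 0.3]
opening: 0.998
shift [0.0001 0.0009 0.0175] rv [ 0.13 -0.05 -0.14] minrows 0.28 from [ 0.442  -0.3006  0.0425] t 15.475
```

```bash
python3 -m jog '0 0 0.01 0 0 0 1;0 0 0.0175 0 0 0 1;0 0 0.0175 0 0 0 0.7;0 0 0.0175 0 0 0 0.5;0 0 0.0175 0 0 0 0.35;0 0 0.0175 0 0 0 0.2;0 0 0.0175 0 0 0 0;0 0 0.0175 0 0 0 0' && python3 -m jog '0 0 0 0 0 0 0;0 0 0 0 0 0 0;0 0 0 0 0 0 0;0 0 0 0 0 0 0'
```

```text
time_s: 16.48
position: [0.4412, -0.2995, 0.0241]
tcp_rot: [[0.921, 0.39, 0.0], [0.39, -0.921, -0.0], [0.0, 0.0, -1.0]]
force: [0.3, -0.1, 0.4]
opening: 0.404
time_s: 16.98
position: [0.4413, -0.2995, 0.0241]
tcp_rot: [[0.921, 0.39, 0.0], [0.39, -0.921, -0.0], [0.0, 0.0, -1.0]]
force: [-0.3, 0.1, 0.1]
opening: 0.209
```

```bash
python3 -m jog '0 0 -0.02 0 0 0 0;0 0 -0.05 0 0 0 0;0 0 -0.1 0 0 0 0;0 0 -0.15 0 0 0 0;0 0 -0.2 0 0 0 0;0 0 -0.226 0 0 0 0;0 0 -0.226 0 0 0 0;0 0 -0.226 0 0 0 0' && python3 - <<'E'
from h import *
snap("wrist","w_u")
go([.5048-.3859*.025,.0416+.9225*.025,.25],22.7)
E
```

```text
time_s: 17.98
position: [0.4402, -0.2985, 0.2484]
tcp_rot: [[0.921, 0.39, -0.003], [0.39, -0.921, 0.003], [-0.001, -0.004, -1.0]]
force: [-0.5, 1.0, -2.9]
opening: 0.204
shift [ 0.1924 -0.3128 -0.001 ] rv [-0.25  0.09  0.28] minrows 5.88 from [ 0.4401 -0.2984  0.248 ] t 18.025
```

View pics/w_u.png

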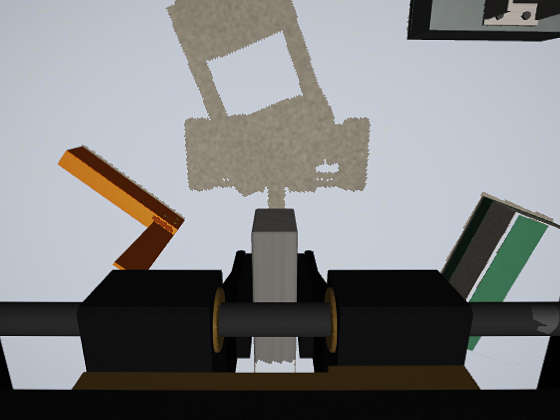

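```bash
cat >> h.py <<'E'
def heldsq(name):
    Z=np.load(f"pics/{name}.npz");C=Z["C"];T=Z["T"]@np.linalg.inv(np.array(camera_info("wrist")["tool_from_camera"]))
    X=(C-T[:3,3])@T[:3,:3];v,u=np.mgrid[0:420,0:560]
    m=(abs(X[...,0]-.0017)<.007)&(X[...,1]<-.005)&(X[...,1]>-.045)&(X[...,2]<.006)&(X[...,2]>-.03)&(v<300)
    P=X[m];print(len(P))
    A=np.c_[P[:,0],P[:,1],np.ones(len(P))];f=np.linalg.lstsq(A,P[:,2],rcond=None)[0]
    for _ in range(3):
        r=abs(A@f-P[:,2])<.002;f=np.linalg.lstsq(A[r],P[r,2],rcond=None)[0]
    P=P[r];print("top plane: tilt along y (deg)",np.degrees(np.arctan(f[1])),"across",np.degrees(np.arctan(f[0])),"z0",f[2],"ymin",P[:,1].min())
    m2=(abs(X[...,0])<.02)&(X[...,1]<-.005)&(X[...,1]>-.04)&(abs(X[...,2]-f[2])<.004)&(v<300)
    mid=[]
    for r in range(225,300,3):
        w=np.where(m2[r])[0]
        if len(w)>15:mid.append((X[r,w[0],0]/2+X[r,w[-1],0]/2,X[r,w[[0,-1]],1].mean()))
    mid=np.array(mid);g=np.polyfit(mid[:,1],mid[:,0],1);print("yaw slope",np.degrees(np.arctan(g[0])),"x0",g[1])
E
python3 -c "
from h import *
heldsq('w_u')"
```

```text
2415
top plane: tilt along y (deg) -0.7131056051140227 across 0.1144566437073398 z0 -0.006825988835930308 ymin -0.029763942562136537
yaw slope -0.271480938449632 x0 0.0014766825501290556
```

```bash
python3 -m jog '0.024 -0.039 0 0 0 0 0;0.048 -0.078 0 0 0 0 0;0.072 -0.117 0 0 0 0 0;0.096 -0.156 0 0 0 0 0;0.12 -0.195 0 0 0 0 0;0.144 -0.234 0 0 0 0 0;0.168 -0.274 0 0 0 0.2 0;0.192 -0.313 0 0 0 0.3 0' && python3 -m jog '0 0 0 0 0 0 0;0 0 0 0 0 0 0;0 0 0 0 0 0 0' && python3 - <<'E'
from h import *
for c in("top","side"): snap(c,c+"2")
go([.5048-.3859*.02,.0416+.9225*.02,.10],22.7)
E
```

```text
time_s: 19.02
position: [0.4949, 0.0652, 0.2481]
tcp_rot: [[0.923, 0.385, -0.004], [0.385, -0.923, 0.0], [-0.003, -0.002, -1.0]]
force: [0.0, -0.8, -1.9]
opening: 0.201
time_s: 19.4
position: [0.4955, 0.0625, 0.2494]
tcp_rot: [[0.923, 0.384, -0.002], [0.384, -0.923, -0.0], [-0.001, -0.0, -1.0]]
force: [0.1, 0.4, -2.8]
opening: 0.204
shift [0.0004 0.0028 0.1498] rv [-0.01  0.03 -0.13] minrows 2.4 from [0.4957 0.0625 0.2498] t 19.5
```

View pics/side2.png

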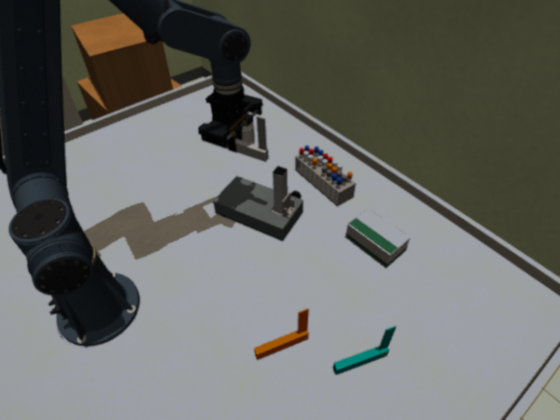

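View pics/top2.png

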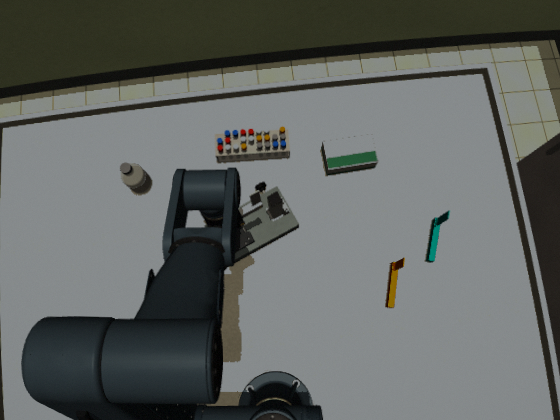

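```bash
python3 -m jog '0 0 0.03 0 0 0 0;0 0 0.07 0 0 0 0;0 0 0.11 0 0 0 0;0 0.001 0.14 0 0 0 0;0 0.001 0.15 0 0 -0.1 0;0 0.001 0.15 0 0 -0.1 0;0 0.001 0.15 0 0 -0.1 0' && python3 - <<'E'
from h import *
for c in("side","wrist"): snap(c,c+"3")
im=np.load("pics/side3.npz")["im"]
cv2.imwrite("pics/crop6.png",cv2.resize(im[130:250,190:330,::-1],None,fx=5,fy=5,interpolation=cv2.INTER_CUBIC))
heldsq("wrist3")
st=read_state();p=np.array(st["position"]);s=np.array([.5493,-.0648]);print("base x,y of TCP rel socket",(p[:2]-s)@[-.3859,.9225],(p[:2]-s)@[-.9225,-.3859],p[2],np.degrees(np.arctan2(st["tcp_rot"][1][0],st["tcp_rot"][0][0])))
E
```

```text
time_s: 20.38
position: [0.4972, 0.0624, 0.1012]
tcp_rot: [[0.922, 0.387, 0.003], [0.387, -0.922, -0.0], [0.002, 0.001, -1.0]]
force: [-0.6, 0.6, -3.2]
opening: 0.206
2406
top plane: tilt along y (deg) -0.25459734654875615 across -0.19237979578241873 z0 -0.006675091504775306 ymin -0.03009085836573516
yaw slope -0.3842142394867272 x0 0.0014611293763676278
base x,y of TCP rel socket 0.13767002273619042 -0.0010071851766697798 0.10126745534419343 22.779730062547323
```

View pics/crop6.png

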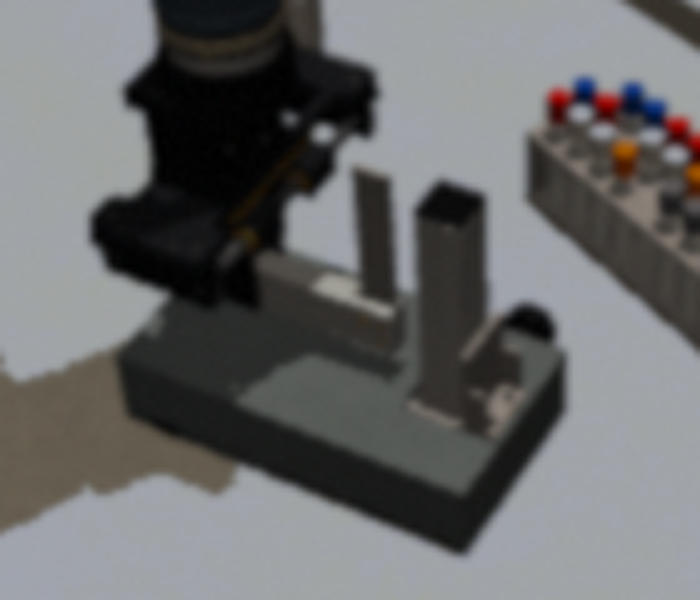

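View pics/wrist3.png

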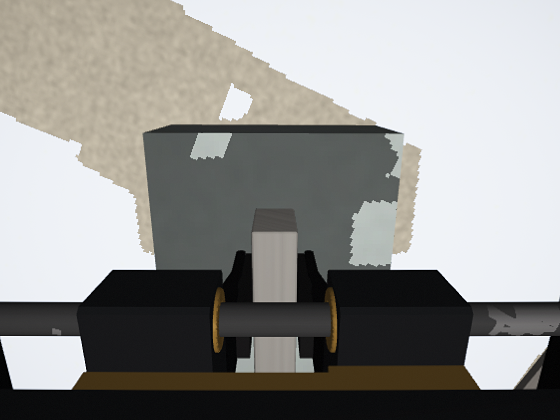

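```bash
python3 - <<'E'
from h import *
Z=np.load("pics/wrist3.npz");C=Z["C"];T=Z["T"]@np.linalg.inv(np.array(camera_info("wrist")["tool_from_camera"]))
X=(C-T[:3,3])@T[:3,:3];v,u=np.mgrid[0:420,0:560]
zt=np.nanmedian(X[150:190,250:320,2]);print("base top tool z",zt)
m=(v<268)&(v>100)&(u>130)&(u<420)&(abs(X[...,2]-zt)<.0035)
e=[]
for c in range(160,390,2):
    w=np.where(m[:,c])[0]
    if len(w):e.append((X[w[0],c,0],X[w[0],c,1]))
vx,vy,x0,y0=cv2.fitLine(np.array(e,np.float32),cv2.DIST_HUBER,0,.001,.001).ravel();k=vy/vx;print("far end slope deg",np.degrees(np.arctan(k)),"y at0",y0-k*x0)
for side in(0,-1):
    E=[]
    for r in range(138,262):
        w=np.where(m[r])[0];E.append((X[r,w[side],1],X[r,w[side],0]))
    vx,vy,x0,y0=cv2.fitLine(np.array(E,np.float32),cv2.DIST_HUBER,0,.001,.001).ravel();k=vy/vx;print("side slope",np.degrees(np.arctan(k)),"x at y=-.06",y0+k*(-.06-x0),"x at 0.1",y0+k*(.1-x0))
E
```

```text
base top tool z 0.04758321511435569
far end slope deg 0.2149826 y at0 -0.06154686
side slope -0.08398033 x at y=-.06 -0.06380275 x at 0.1 -0.06403726
side slope -0.17272651 x at y=-.06 0.06595982 x at 0.1 0.065477476
```

```bash
python3 -m jog '-0.0006 0 0.009 0 0 0 0;-0.0006 0 0.018 0 0 0 0;-0.0006 0.006 0.018 0 0 0 0;-0.0006 0.012 0.018 0 0 0 0;-0.0006 0.016 0.018 0 0 0 0;-0.0006 0.016 0.018 0 0 0 0;-0.0006 0.016 0.018 0 0 0 0' && python3 -m jog '0 0 0.002 0 0 0 0;0 0 0.003 0 0 0 0;0 0 0.003 0 0 0 0'
```

```text
time_s: 21.35
position: [0.5017, 0.0477, 0.0821]
tcp_rot: [[0.922, 0.387, -0.0], [0.387, -0.922, 0.0], [-0.0, -0.0, -1.0]]
force: [0.2, 1.1, -2.7]
opening: 0.206
time_s: 21.72
position: [0.5017, 0.0479, 0.0791]
tcp_rot: [[0.922, 0.387, -0.0], [0.387, -0.922, 0.0], [-0.0, -0.0, -1.0]]
force: [-1.2, 0.8, -1.2]
opening: 0.205
```

```bash
python3 -m jog '0 0 0.001 0 0 0 0;0 0 0.001 0 0 0 0;0 0 0.001 0 0 0 0' && python3 -m jog '0 0 0.001 0 0 0 0;0 0 0.001 0 0 0 0;0 0 0.001 0 0 0 0'
```

```text
time_s: 22.1
position: [0.5017, 0.0479, 0.079]
tcp_rot: [[0.922, 0.387, 0.0], [0.387, -0.922, 0.0], [0.0, 0.0, -1.0]]
force: [-1.8, 0.9, 7.2]
opening: 0.202
time_s: 22.48
position: [0.5016, 0.0479, 0.079]
tcp_rot: [[0.922, 0.387, 0.001], [0.387, -0.922, -0.0], [0.001, 0.0, -1.0]]
force: [-3.9, 0.1, 15.1]
opening: 0.205
```

```bash
python3 -m jog '0 0.002 0 0 0 0 0;0 0.004 0 0 0 0 0;0 0.005 0 0 0 0 0;0 0.005 0 0 0 0 0' && python3 -m jog '0 0.001 0 0 0 0 0;0 0.002 0 0 0 0 0;0 0.002 0 0 0 0 0'  && python3 -m jog '0 0.001 0 0 0 0 0;0 0.001 0 0 0 0 0;0 0.001 0 0 0 0 0'
```

```text
time_s: 22.98
position: [0.5025, 0.0455, 0.079]
tcp_rot: [[0.923, 0.386, -0.001], [0.386, -0.923, 0.003], [0.0, -0.003, -1.0]]
force: [-3.7, 9.6, 17.9]
opening: 0.205
time_s: 23.35
position: [0.5032, 0.0438, 0.079]
tcp_rot: [[0.923, 0.386, -0.001], [0.386, -0.923, 0.003], [0.0, -0.004, -1.0]]
force: [-4.1, 10.1, 17.6]
opening: 0.204
time_s: 23.72
position: [0.5035, 0.0429, 0.079]
tcp_rot: [[0.923, 0.386, -0.001], [0.386, -0.923, 0.003], [0.0, -0.004, -1.0]]
force: [-4.1, 10.7, 17.8]
opening: 0.207
```

```bash
python3 -m jog '0 0.001 0 0 0 0 0;0 0.001 0 0 0 0 0;0 0.001 0 0 0 0 0' && python3 -m jog '0 0.001 0 0 0 0 0;0 0.001 0 0 0 0 0;0 0.001 0 0 0 0 0'  && python3 -m jog '0 0.001 0 0 0 0 0;0 0.001 0 0 0 0 0;0 0.001 0 0 0 0 0'
```

```text
time_s: 24.1
position: [0.5039, 0.042, 0.079]
tcp_rot: [[0.922, 0.386, -0.001], [0.386, -0.922, 0.003], [0.0, -0.004, -1.0]]
force: [-4.0, 10.3, 18.0]
opening: 0.199
time_s: 24.48
position: [0.5042, 0.0411, 0.079]
tcp_rot: [[0.922, 0.386, -0.002], [0.386, -0.922, 0.003], [-0.0, -0.004, -1.0]]
force: [-4.6, 10.6, 18.5]
opening: 0.201
time_s: 24.85
position: [0.5045, 0.0404, 0.079]
tcp_rot: [[0.923, 0.386, -0.002], [0.386, -0.923, 0.004], [-0.0, -0.004, -1.0]]
force: [-5.4, 12.1, 18.1]
opening: 0.204
```

```bash
python3 -m jog '0 0.001 0 0 0 0 0;0 0.001 0 0 0 0 0;0 0.001 0 0 0 0 0' && python3 -m jog '0 0.001 0 0 0 0 0;0 0.001 0 0 0 0 0;0 0.001 0 0 0 0 0'
```

```text
time_s: 25.22
position: [0.5045, 0.0402, 0.079]
tcp_rot: [[0.923, 0.386, -0.002], [0.386, -0.923, 0.005], [-0.0, -0.005, -1.0]]
force: [-4.9, 14.8, 18.0]
opening: 0.204
time_s: 25.6
position: [0.5047, 0.0397, 0.079]
tcp_rot: [[0.923, 0.385, -0.003], [0.385, -0.923, 0.005], [-0.0, -0.006, -1.0]]
force: [-5.4, 16.5, 18.0]
opening: 0.206
```

```bash
python3 - <<'E'
from h import *
for c in("side","top","wrist"): snap(c,c+"4")
im=np.load("pics/side4.npz")["im"]
cv2.imwrite("pics/crop7.png",cv2.resize(im[140:240,200:320,::-1],None,fx=6,fy=6,interpolation=cv2.INTER_CUBIC))
heldsq("wrist4")
E
```

```text
2418
top plane: tilt along y (deg) -0.7722277822558965 across 0.2599750107166111 z0 -0.006772842379326436 ymin -0.030218891821533936
yaw slope -0.30849144375530835 x0 0.0015333295711057785
```

View pics/crop7.png

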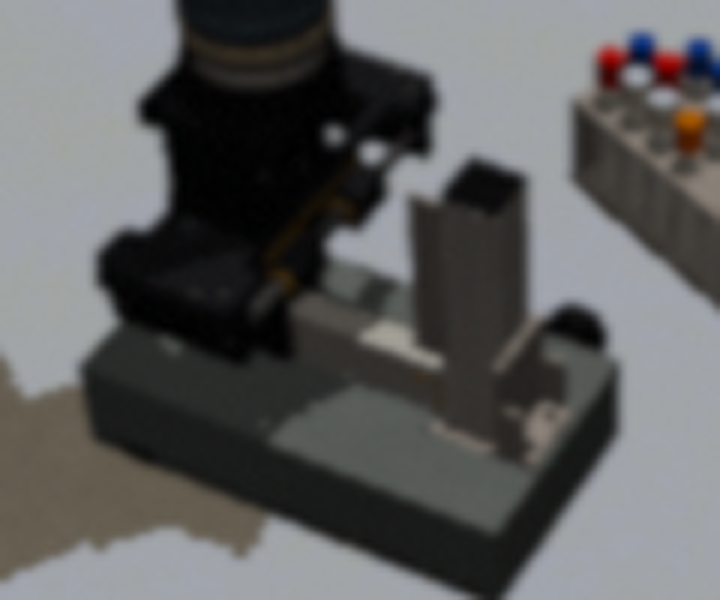

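The side picture shows the blade against the post with the stock on the base. Next I'll check that the stock is flat relative to the base top in the same wrist picture.

```bash
cat >> h.py <<'E'
def flat(name):
    Z=np.load(f"pics/{name}.npz");C=Z["C"];T=Z["T"]@np.linalg.inv(np.array(camera_info("wrist")["tool_from_camera"]))
    X=(C-T[:3,3])@T[:3,:3];v,u=np.mgrid[0:420,0:560]
    def fit(P):
        P=P[np.isfinite(P).all(1)];r=np.ones(len(P),bool)
        for _ in range(5):
            A=np.c_[P[:,:2],np.ones(len(P))];f=np.linalg.lstsq(A[r],P[r,2],rcond=None)[0];r=abs(A@f-P[:,2])<.0015
        return f,r.sum(),P[r]
    zt=np.nanmedian(X[150:190,255:300,2])
    fb,n,_=fit(X[(v<265)&(v>110)&(u>130)&(u<420)&(abs(X[...,2]-zt)<.006)]);
    fs,n2,P=fit(X[(abs(X[...,0]-.0017)<.007)&(X[...,1]<-.005)&(X[...,1]>-.045)&(X[...,2]<.002)&(X[...,2]>-.02)&(v<300)])
    print(name,"base n",n,"tilt y,x deg",np.degrees(np.arctan(fb[[1,0]])).round(2),"stock n",n2,"tilt",np.degrees(np.arctan(fs[[1,0]])).round(2))
    for y in(-.025,-.01,0.1):print(" stock top height above base at y",y,round(((fb-fs)@[.0017,y,1])*1000,2))
    print("stock pitch wrt base", np.degrees(fs[1]-fb[1]).round(2),"roll",np.degrees(fs[0]-fb[0]).round(2), "P y range",P[:,1].min().round(4),P[:,1].max().round(4))
E
python3 -c "
from h import *
flat('wrist3');flat('wrist4')
C=np.load('pics/side4.npz')['C']
ex=np.array([-.3859,.9225]);ey=np.array([-.9225,-.3859]);s=np.array([.5493,-.0648])
a=(C[...,:2]-s)@ex;b=(C[...,:2]-s)@ey
# stock top profile from side cam and post tilt
for lo in np.arange(.015,.08,.01):
    m=(a>lo)&(a<lo+.01)&(abs(b)<.007)&(C[...,2]>.075)&(C[...,2]<.095)
    if m.sum()>3:print('stock',lo.round(3),m.sum(),np.median(C[m][:,2]))
for lo in np.arange(.03,.2,.02):
    m=(a>-.06)&(a<.08)&(b<-.009)&(b>-.03)&False
"
```

```text
wrist3 base n 29352 tilt y,x deg [0.08 0.13] stock n 2059 tilt [-0.02 -0.18]
 stock top height above base at y -0.025 54.22
 stock top height above base at y -0.01 54.24
 stock top height above base at y 0.1 54.42
stock pitch wrt base -0.1 roll -0.31 P y range -0.0301 -0.005
wrist4 base n 39594 tilt y,x deg [-0.3  -0.04] stock n 2090 tilt [-0.58  0.25]
 stock top height above base at y -0.025 31.95
 stock top height above base at y -0.01 32.03
 stock top height above base at y 0.1 32.56
stock pitch wrt base -0.28 roll 0.29 P y range -0.0302 -0.005
stock 0.015 6 0.08927965070075222
stock 0.025 9 0.08861563149239349
stock 0.035 14 0.08880604869700298
stock 0.045 17 0.08889512790273024
stock 0.055 13 0.08761356548646115
stock 0.065 14 0.08738542221045109
stock 0.075 17 0.08805099053390919
```

```bash
python3 -m jog '0 0.0005 -0.0003 0.5 0 0 0;0 0.001 -0.0005 1 0 0 0;0 0.001 -0.0005 1 0 0 0;0 0.001 -0.0005 1 0 0 0'; python3 -c "
from h import *
st=read_state();print(st['force'],st['moment'])
snap('wrist','wrist5');flat('wrist5')"
```

```text
time_s: 26.25
position: [0.5049, 0.039, 0.0788]
tcp_rot: [[0.923, 0.385, -0.01], [0.385, -0.923, 0.022], [-0.001, -0.024, -1.0]]
force: [-2.9, 17.1, 13.0]
opening: 0.203
[-2.93560986 17.12741325 13.03822654] [2.54405828 0.51481923 0.02522233]
wrist5 base n 39523 tilt y,x deg [-1.39 -0.06] stock n 2148 tilt [-1.59 -0.25]
 stock top height above base at y -0.025 31.98
 stock top height above base at y -0.01 32.04
 stock top height above base at y 0.1 32.44
stock pitch wrt base -0.21 roll -0.19 P y range -0.0308 -0.005
```

```bash
python3 -m jog '0 0 0 0 0 0 0;0 0 0 0 0 0 0;0 0 0 0 0 0 0;0 0 0 0 0 0 0'; python3 - <<'E'
from h import *
st=read_state();print("yaw",np.degrees(np.arctan2(st["tcp_rot"][1][0],st["tcp_rot"][0][0])))
im,d,C,T,st=snap("wrist","wrist6")
T0=T@np.linalg.inv(np.array(camera_info("wrist")["tool_from_camera"]))
X=(C-T0[:3,3])@T0[:3,:3];v,u=np.mgrid[0:420,0:560]
zt=np.nanmedian(X[150:190,255:300,2])
m=(v<268)&(v>60)&(u>100)&(u<450)&(abs(X[...,2]-zt)<.0035)
rows=[r for r in range(60,262) if m[r].sum()>150]
for side in(0,-1):
    E=[]
    for r in rows[6:]:
        w=np.where(m[r])[0];E.append((X[r,w[side],1],X[r,w[side],0]))
    vx,vy,x0,y0=cv2.fitLine(np.array(E,np.float32),cv2.DIST_HUBER,0,.001,.001).ravel();k=vy/vx;print("base side slope",np.degrees(np.arctan(k)),"x at -.02",y0+k*(-.02-x0))
g=cv2.GaussianBlur(cv2.cvtColor(im,cv2.COLOR_RGB2GRAY),(0,0),.8).astype(float)
pts={0:[],1:[]}
ci=camera_info("wrist");TC=np.array(ci["tool_from_camera"])
for r in range(236,290):
    gx=np.gradient(g[r])
    for i,(a,b) in enumerate(((243,262),(287,306))):
        q=abs(gx[a:b]);c=a+(q*np.arange(b-a)).sum()/q.sum() if 0 else a+q.argmax()
        j=c-a
        if 0<j<b-a-1: den=q[j-1]-2*q[j]+q[j+1];c=c+(0.5*(q[j-1]-q[j+1])/den if den else 0)
        p=cv2.undistortPointsIter(np.array([[[c,r]]],float),K(ci),np.array(ci["dist"],float),None,None,(3,50,1e-8)).ravel()
        dd=TC[:3,:3]@[p[0],p[1],1];pts[i].append((TC[:3,3]+dd*(-.0075-TC[2,3])/dd[2])[:2])
for i in(0,1):
    P=np.array(pts[i],np.float32)[:,::-1];vx,vy,x0,y0=cv2.fitLine(P.copy(),cv2.DIST_HUBER,0,.0003,.001).ravel();print("stock edge slope",np.degrees(np.arctan(vy/vx)),"x",y0)
cv2.imwrite("pics/crop8.png",cv2.resize(im[100:300,120:430,::-1],None,fx=2.5,fy=2.5,interpolation=cv2.INTER_CUBIC))
im,d,C,T,st=snap("side","side6")
cv2.imwrite("pics/crop9.png",cv2.resize(im[150:220,245:310,::-1],None,fx=8,fy=8,interpolation=cv2.INTER_CUBIC))
E
```

```text
time_s: 26.8
position: [0.5049, 0.039, 0.0789]
tcp_rot: [[0.923, 0.385, -0.01], [0.385, -0.923, 0.022], [-0.001, -0.024, -1.0]]
force: [-3.8, 16.0, 13.2]
opening: 0.207
yaw 22.663159645744415
base side slope -7.363014e-05 x at -.02 -0.061904155
base side slope 0.26069668 x at -.02 0.0678929
stock edge slope -0.63299775 x -0.006991994
stock edge slope 0.9375369 x 0.010254126
```

View pics/crop8.png

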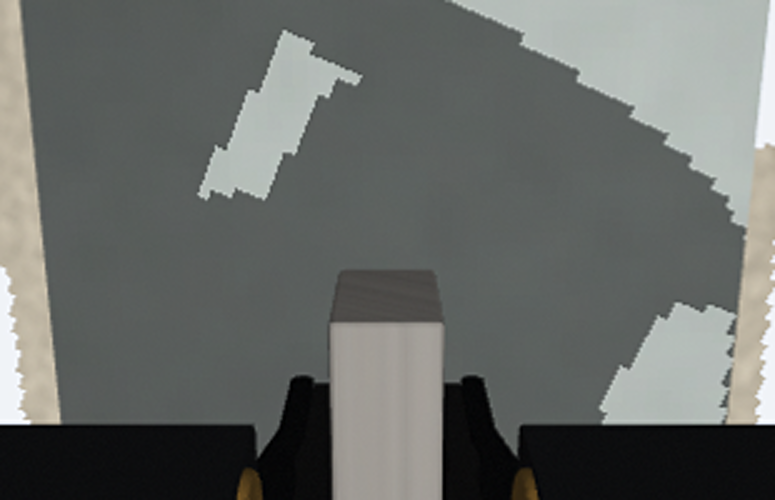

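View pics/crop9.png

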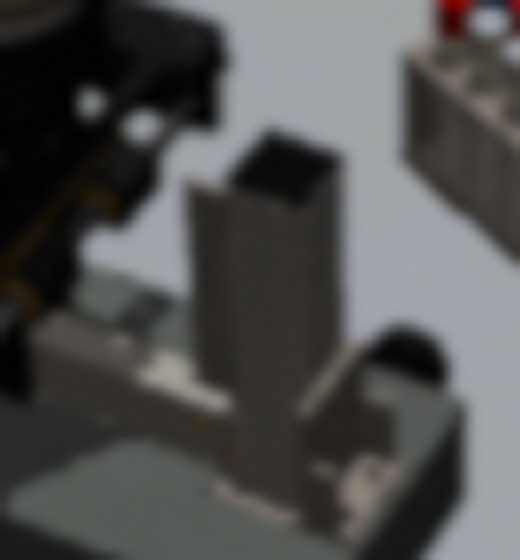

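Yaw agrees with the base to about 0.1°, but the square sits about 1 mm to tool −x of the centre line, with 4 N of side load. I'll back off slightly, shift across and press again.

```bash
python3 -m jog '0 -0.002 -0.0007 0 0 0 0;0 -0.004 -0.0007 0 0 0 0;0 -0.005 -0.0007 0 0 0 0;0.001 -0.005 -0.0007 0 0 0 0;0.0018 -0.005 -0.0007 0 0 0 0;0.0018 -0.005 -0.0007 0 0 0 0;0.0018 -0.005 -0.0007 0 0 0 0' && python3 -c "
from h import *
p=np.array(read_state()['position'])[:2]-[.5493,-.0648];print('along',p@[-.3859,.9225],'toolx',p@[.9225,.3859])"
```

```text
time_s: 27.78
position: [0.505, 0.0393, 0.0789]
tcp_rot: [[0.922, 0.388, -0.011], [0.388, -0.922, 0.015], [-0.004, -0.018, -1.0]]
force: [-6.1, -2.7, 8.8]
opening: 0.208
along 0.11312337847677996 toolx -0.0007035943766717342
```

```bash
python3 -m jog '0 -0.002 -0.0005 0 0 0 0;0 -0.004 -0.0005 0 0 0 0;0 -0.005 -0.0005 0 0 0 0;0 -0.005 -0.0005 0 0 0 0;0 -0.005 -0.0005 0 0 0 0' && python3 -c "
from h import *
p=np.array(read_state()['position'])[:2]-[.5493,-.0648];print('along',p@[-.3859,.9225],'toolx',p@[.9225,.3859])"
```

```text
time_s: 28.4
position: [0.5054, 0.0448, 0.0789]
tcp_rot: [[0.922, 0.387, -0.006], [0.387, -0.922, 0.016], [0.001, -0.017, -1.0]]
force: [1.1, 0.1, -1.2]
opening: 0.203
along 0.1180063121620501 toolx 0.0018250754585589217
```

```bash
python3 -m jog '-0.0013 0 0 0 0 0 0;-0.0013 0 0 0 0 0 0;-0.0013 0 0 0 0 0 0' && cat >> h.py <<'E'
def lat(name):
    im,d,C,T,st=snap("wrist",name)
    ci=camera_info("wrist");TC=np.array(ci["tool_from_camera"]);T0=T@np.linalg.inv(TC)
    X=(C-T0[:3,3])@T0[:3,:3];zt=np.nanmedian(X[150:190,255:300,2])
    m=np.zeros((420,560),bool);m[60:268,100:450]=abs(X[60:268,100:450,2]-zt)<.0035
    rows=[r for r in range(60,262) if m[r].sum()>150][6:]
    out=[]
    for side in(0,-1):
        E=np.array([(X[r,np.where(m[r])[0][side],1],X[r,np.where(m[r])[0][side],0]) for r in rows],np.float32)
        vx,vy,x0,y0=cv2.fitLine(E,cv2.DIST_HUBER,0,.001,.001).ravel();k=vy/vx;out.append((np.degrees(np.arctan(k)),y0+k*(-.02-x0)))
    p=np.array(st["position"])[:2]-[.5493,-.0648]
    print(name,"base slope/x",np.mean(out,0),"rel socket along",p@[-.3859,.9225],"toolx",p@[.9225,.3859],"F",np.round(st["force"],1))
E
python3 -c "
from h import *
lat('wrist7');flat('wrist7');heldsq('wrist7')"
```

```text
time_s: 28.78
position: [0.5037, 0.0443, 0.0789]
tcp_rot: [[0.922, 0.387, -0.007], [0.387, -0.922, 0.016], [-0.0, -0.018, -1.0]]
force: [0.8, 0.7, -1.5]
opening: 0.201
wrist7 base slope/x [0.05798162 0.00217298] rel socket along 0.11821220332836721 toolx 2.5279157511930334e-05 F [ 0.8  0.7 -1.5]
wrist7 base n 39628 tilt y,x deg [-1.   -0.01] stock n 2148 tilt [-1.52  0.05]
 stock top height above base at y -0.025 31.93
 stock top height above base at y -0.01 32.07
 stock top height above base at y 0.1 33.08
stock pitch wrt base -0.53 roll 0.07 P y range -0.0307 -0.005
2453
top plane: tilt along y (deg) -1.65248613729604 across -0.049001349224251575 z0 -0.006943138180064962 ymin -0.030747684514743977
yaw slope -0.459566592807225 x0 0.001433124452424056
```

```bash
python3 -m jog '0.0004 0.001 0 0.3 0 0 0;0.0004 0.003 0 0.3 0 0 0;0.0005 0.004 0 0.3 0 0 0;0.0006 0.005 0.0007 0.3 0 0 0;0.0006 0.005 0.0012 0.3 0 0 0;0.0006 0.005 0.0012 0.3 0 0 0' && python3 -c "
from h import *
lat('wrist8');flat('wrist8')"
```

```text
time_s: 29.58
position: [0.5054, 0.0407, 0.0789]
tcp_rot: [[0.922, 0.387, -0.01], [0.387, -0.922, 0.022], [-0.001, -0.024, -1.0]]
force: [-3.4, 4.4, 12.3]
opening: 0.205
wrist8 base slope/x [0.06696382 0.00191357] rel socket along 0.11425377490217763 toolx 0.00022564276403391653 F [-3.4  4.4 12.3]
wrist8 base n 39614 tilt y,x deg [-1.38 -0.05] stock n 2159 tilt [-1.55 -0.1 ]
 stock top height above base at y -0.025 31.95
 stock top height above base at y -0.01 32.0
 stock top height above base at y 0.1 32.33
stock pitch wrt base -0.17 roll -0.05 P y range -0.0305 -0.005
```

```bash
python3 -m jog '0.0003 0.001 0 0 0 0 0;0.0005 0.002 0 0 0 0 0;0.0005 0.002 0 0 0 0 0' && python3 -m jog '0.0003 0.001 0 0 0 0 0;0.0005 0.002 0 0 0 0 0;0.0005 0.002 0 0 0 0 0' && python3 -c "
from h import *
lat('wrist9');flat('wrist9')"
```

```text
time_s: 30.0
position: [0.5058, 0.04, 0.0788]
tcp_rot: [[0.922, 0.386, -0.012], [0.386, -0.922, 0.024], [-0.002, -0.026, -1.0]]
force: [-4.7, 8.7, 13.9]
opening: 0.204
time_s: 30.38
position: [0.5061, 0.0395, 0.0788]
tcp_rot: [[0.923, 0.386, -0.014], [0.386, -0.922, 0.025], [-0.003, -0.029, -1.0]]
force: [-5.3, 12.8, 16.3]
opening: 0.205
wrist9 base slope/x [0.10549308 0.0017784 ] rel socket along 0.11288142912402344 toolx 0.000383912833201221 F [-5.3 12.8 16.3]
wrist9 base n 39525 tilt y,x deg [-1.62 -0.16] stock n 2169 tilt [-1.88  0.02]
 stock top height above base at y -0.025 31.95
 stock top height above base at y -0.01 32.02
 stock top height above base at y 0.1 32.52
stock pitch wrt base -0.26 roll 0.19 P y range -0.0309 -0.005
```

```bash
python3 -m jog '0.0002 0.001 0 0 0 0 0;0.0004 0.002 -0.0002 0 0 0 0;0.0004 0.002 -0.0002 0 0 0 0;0.0004 0.002 -0.0002 0 0 0 0' && python3 -m jog '0 0 0 0 0 0 0;0 0 0 0 0 0 0;0 0 0 0 0 0 0;0 0 0 0 0 0 0' && python3 -c "
from h import *
lat('wrist10');flat('wrist10')
im,d,C,T,st=snap('side','side10')
cv2.imwrite('pics/crop10.png',cv2.resize(im[140:240,200:320,::-1],None,fx=6,fy=6,interpolation=cv2.INTER_CUBIC))
# model overlay: post upright against plate
ex=np.array([-.3859,.9225]);ey=np.array([-.9225,-.3859]);s=np.array([.5493,-.0648])
def w(a,b,z):return [*(s+a*ex+b*ey),z]
o=[w(a,b,z) for a in(-.016,.014) for b in(-.015,.015) for z in(.055,.205)]
print(np.round((proj('side',np.array(o),T)-[200,140])*6).tolist())
"
```

```text
time_s: 30.92
position: [0.5062, 0.0393, 0.0788]
tcp_rot: [[0.923, 0.385, -0.016], [0.385, -0.922, 0.028], [-0.004, -0.032, -0.999]]
force: [-5.4, 18.1, 16.0]
opening: 0.206
time_s: 31.42
position: [0.5062, 0.0393, 0.0788]
tcp_rot: [[0.923, 0.385, -0.016], [0.385, -0.922, 0.028], [-0.004, -0.032, -0.999]]
force: [-5.8, 17.3, 16.9]
opening: 0.205
wrist10 base slope/x [0.0796818  0.00178516] rel socket along 0.11269415792795046 toolx 0.00037077525719251154 F [-5.8 17.3 16.9]
wrist10 base n 39527 tilt y,x deg [-1.81 -0.22] stock n 2183 tilt [-2.   -0.24]
 stock top height above base at y -0.025 31.95
 stock top height above base at y -0.01 32.0
 stock top height above base at y 0.1 32.36
stock pitch wrt base -0.19 roll -0.02 P y range -0.031 -0.005
[[524.0, 408.0], [521.0, 174.0], [495.0, 448.0], [489.0, 214.0], [471.0, 388.0], [463.0, 154.0], [441.0, 427.0], [430.0, 193.0]]
```

View pics/crop10.png

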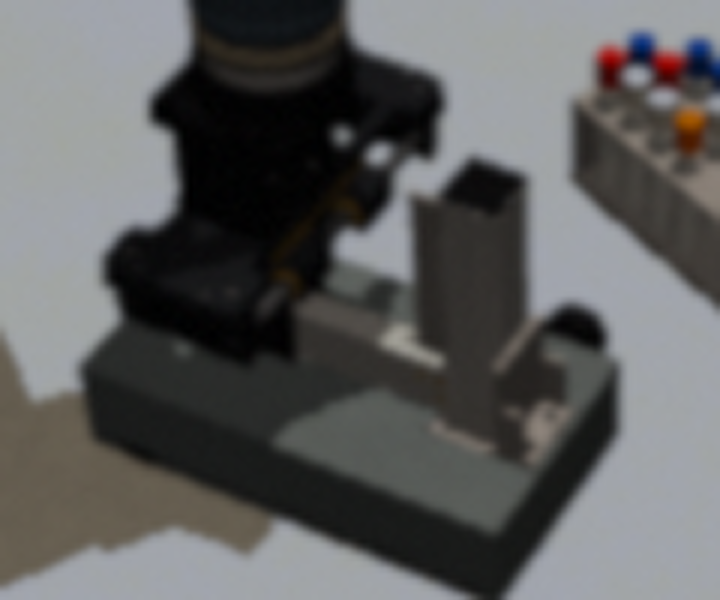

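The arm has stopped at the post and the forces are steady. In the picture the post's outline matches an upright post against the back plate to within a few crop pixels: predicted right edge (489,214) to (495,448), and it is seen there. I'm handing in.

```bash
python3 -c "
from rig import *
print(hand_in());s=read_state();print(s['time_s'],s['force'],s['position'],s['opening'])"
```

```text
the job is handed in; nothing more can be done
None
the job is handed in; nothing more can be done
```

The stand is assembled and handed in at about 31 s: the post is in the socket, and the gripper is still holding the try square pressed into the corner between post and base.

- **Post:** It touched the socket floor with the gripper at 0.169 m, matching a grip about 0.164 m above its foot and a floor 0.005 m up. After I let go, the side camera put its top at about 0.205 m. In the last picture its outline fits an upright post against the back plate.
- **Square:** I used the metal one, gripped by its stock about 100 mm from the heel. The first press left it about 1 mm off the base's centre line, so I backed off, shifted it and pressed again. It stopped with the heel about 14 mm from the socket centre, which fits a post pushed against the back plate.
- **Last checks:**
  - The stock's top was 32.0 mm above the base, as it should be.
  - Its side-to-side offset was about 0.3 mm, and its yaw last agreed with the base to about 0.1°, measured before the re-press.
  - Forces held steady for half a second, at about 18 N towards the post (partly friction) and 17 N down.
- **What disagreed:** The wrist camera's depth read the stock about 0.2° heel-up. I put this down to measurement bias, because it stayed about the same when I tilted the tool 1°. The tool itself is tilted about 1.8°, because the stock turned slightly in the grip. The blade's contact with the post is judged from the stop, the force and the side picture, since the wrist camera could not see it.

The carton, rack and bottle were not touched.

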